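# Put loose pipe tee and plugs away in the drop-front fittings case

### The job

Put the loose pipe tee and the two loose black pipe plugs away in the drop-front fittings case: let its clear flap down by the grip, set each fitting in the bay that already holds its kind, and push the flap fully shut again. Put the fittings down in the bays rather than dropping them, and leave everything else on the bench where it lies.

Things in the scene. Friction and masses are not known exactly. Their poses are not given: they have to be found in the camera images.
- case: the drop-front fittings case, screwed down: grey plastic, clear roof, clear sloping flap in front, 302 mm wide (its y), 165 mm deep (its x), 135 mm high; two bays side by side, 144 mm wide, 5 mm walls, a 4 mm divider at y = 0 (18 mm high in front of the roof). Origin: on the bench under the flap's hinge line at mid-width; x points into the case, away from the robot, z up
- flap_hinge (a point): middle of the flap's hinge line, which runs along the case's y at x = 0, z = 24 mm, on top of the front lip (18 mm high, its inner face at x = 6 mm)
- roof_edge (a point): middle of the front edge of the roof's rail, top side, at x = 51 mm, z = 135 mm; from here back the roof covers the bays (underside at z = 127 mm). The open mouth slopes from the hinge line up to this edge. A vertical gripper meets the roof before the fitting reaches the bay's floor; tilted some 40 to 45 degrees (wrist towards the robot, fingers pointing down into the case) it fits
- bay_left (a point): middle of the free floor of the left (+y) bay, at x = 40 mm, y = 74 mm, on the floor, which is 4 mm above the bench. Free floor: x 6 to 95 mm, 144 mm wide
- bay_right (a point): the same point of the right (-y) bay, at x = 40 mm, y = -74 mm
- flap (a joint): angle of the flap about its bottom hinge, rad: 0 = shut (leaning back 26 degrees on the mouth), grows as it is let down towards the robot, 1.76 = stop, sloping 15 degrees above level. A stiff hinge: it stays where it is left and takes about 2 N at the grip
- flap_grip (a point): middle of the grip bar of the flap: a round bar 14 mm in diameter and 30 mm long along the case's y, at mid-width, on a stem 14 mm wide, 23 mm beyond the free edge of the flap and 140 mm from the hinge line. It can be pinched at its two ends (30 mm, fingers closing along the case's y), and then turns between the fingers
- tee: the loose galvanised pipe tee, lying flat on the bench, to be put away; 170 g; 54 mm along its own x, 74 mm along its own y, 35 mm high. The barrel runs along y, its back at x = +27 mm; the branch points to -x and its mouth is at x = -27 mm. Origin: centre of the underside of that box.
- plug_a: one loose plug, to be put away: a black iron pipe plug lying on its side: 32 mm across its own x and high, 42 mm long along its own y (thread at one end, square head at the other); 70 g, does not roll. Grasp it across x at mid-length. Origin: centre of the underside.
- plug_b: the other loose plug, to be put away: a black iron pipe plug lying on its side: 32 mm across its own x and high, 42 mm long along its own y (thread at one end, square head at the other); 70 g, does not roll. Grasp it across x at mid-length. Origin: centre of the underside.
- tee_stock: a tee like the loose one, fixed at the back of one bay, to the left or the right: this is the tee bay. Origin: its underside, on the bay's centre line, 125 mm behind the hinge line, on the bay's floor; axes as the case's
- plug_stock: three plugs like the loose ones, fixed side by side at the back of the other bay: this is the plug bay. Origin: underside of the middle one, on the bay's centre line, 125 mm behind the hinge line, on the bay's floor; axes as the case's
- union: brass union half (a hexagon with a round spigot), 46 x 40 x 40 mm, lies among the fittings; leave it. Origin: centre of its underside
- elbow: galvanised elbow, 64 x 64 x 40 mm, lies among the fittings; leave it. Origin: centre of its underside
- ball_valve: brass ball valve with a red lever, 52 x 117 x 76 mm; leave it. Origin: centre of its underside
- paste_tin: flat round tin, 77 mm wide, 40 mm high; leave it. Origin: centre of its underside
- marker: marker pen, 131 mm long (its y), 14 mm thick; leave it. Origin: centre of its underside
- tape_measure: tape measure, 34 x 85 x 66 mm; leave it. Origin: centre of its underside
There are look-alikes about, which are no part of the job. What is shaped like the plug_b but green or pink is not meant.

How it is judged:
On the way, in this order (a step that is already met when the one before it is completed fails the run):
1. the flap is let down (value of joint flap above 1 rad), for 0.2 s.
2. the tee and both plugs are in the bays of their kind (x of tee in the frame of tee_stock between -0.115 and 0.03 m and y of tee in the frame of tee_stock between -0.074 and 0.074 m and z of tee in the frame of tee_stock between -0.01 and 0.07 m and x of plug_a in the frame of plug_stock between -0.115 and 0.03 m and y of plug_a in the frame of plug_stock between -0.074 and 0.074 m and z of plug_a in the frame of plug_stock between -0.01 and 0.07 m and x of plug_b in the frame of plug_stock between -0.115 and 0.03 m and y of plug_b in the frame of plug_stock between -0.074 and 0.074 m and z of plug_b in the frame of plug_stock between -0.01 and 0.07 m), for 0.2 s.
At the end, for the whole second after the job is handed in: the tee lies in the bay with the stock tee and both plugs in the bay with the stock plugs (each origin inside the bay, between the lip and the stock's middle), all at rest, and the flap is shut to within 0.04 rad (5 mm at its free edge) (all of step 2 and linear speed of each of tee, plug_a, plug_b below 0.02 m/s and value of joint flap below 0.04 rad); the robot touches nothing.
It fails at once if the union, elbow, ball valve, paste tin, marker or tape measure is shifted by more than 30 mm (distance of any of union, elbow, ball_valve, paste_tin, marker, tape_measure from where it was at the start of the episode above 0.03 m).
It fails at once if a fitting is dropped into its bay (it moves faster than 0.6 m/s there, out of the fingers) ((x of tee in the frame of tee_stock between -0.115 and 0.03 m and y of tee in the frame of tee_stock between -0.074 and 0.074 m and z of tee in the frame of tee_stock between -0.01 and 0.07 m and linear speed of tee above 0.6 m/s and contact force between the fingers and tee below 0.5 N) or (x of plug_a in the frame of plug_stock between -0.115 and 0.03 m and y of plug_a in the frame of plug_stock between -0.074 and 0.074 m and z of plug_a in the frame of plug_stock between -0.01 and 0.07 m and linear speed of plug_a above 0.6 m/s and contact force between the fingers and plug_a below 0.5 N) or (x of plug_b in the frame of plug_stock between -0.115 and 0.03 m and y of plug_b in the frame of plug_stock between -0.074 and 0.074 m and z of plug_b in the frame of plug_stock between -0.01 and 0.07 m and linear speed of plug_b above 0.6 m/s and contact force between the fingers and plug_b below 0.5 N)).
It also fails if it takes over 72 s, if anything falls off the work surface, if the arm or the gripper's body presses on something with over 40 N, if the wrist force passes 120 N, or if a joint passes its speed limit or range.

### The arm

A 6-joint arm with a two-finger parallel gripper is mounted at the origin on a cart in front of the work surface, level with it; the furniture and walls round the work are solid. World frame = base frame: x ahead of the robot, y to its left, z up, the work surface at z = 0. Lengths are in m, angles in rad, forces in N, time in s.
With the tool pointing down it reaches from about 0.35 to 0.925 m from the base axis. Payload 6.4 kg.
Tool frame: the origin (TCP) lies midway between the tips of the shut fingers; the grasp point (between the pads) lies 19 mm behind it (grasp_offset is the z of the grasp point in the tool frame, in m); z points along the fingers, y is the line along which they close (so a half turn about z gives the same grasp; the last joint's range is limited). The gripper opens to 94 mm and grips with 3 to 60 N. Pads are 16 mm wide; open, the fingers measure 119 mm over their backs; the gripper's body (75 mm by 177 mm) begins 78 mm behind the grasp point.
Start: joints at [-1.281, 0.245, 1.558, -0, 1.339, -0.174], TCP at [0.291, -0.581, 0.205] pointing down, gripper open.
Joint ranges: [-3.13, 3.13], [-1.02, 2.26], [0.13, 2.54], [-0.95, 4.09], [0.21, 2.88], [-2.74, 2.74]. Speed limits (rad/s): [2.57, 2.57, 3.14, 3.14, 3.14, 3.14].

### API

Orientations are given as a unit quaternion [w, x, y, z].
In Python, from rig import get_state, snapshot, finish_job, grasp_offset gives the robot as it stands.
- The arm moves only by the tool step_arm, never from a script. Its argument "moves" is a list that holds one entry, the list of rows, each a list of 7 numbers: the shift along the tool's x, y, z in units of 100 mm (1.0 is 100 mm), then the turn, a rotation vector about the tool's x, y, z in units of 90 degrees (1.0 is 90 degrees), then the opening, from 0 (shut) to 1 (fully open). In form: [[[x, y, z, wx, wy, wz, jaw], ...]]. A call has 1 to 8 rows; each row is the pose to reach, as a shift and turn from the pose commanded when the call began, along the tool's axes at that moment; what a row does not reach only later rows make up. A row lasts 1/12 s, in which the tool goes at most 41.7 mm and 7.16 degrees, less where a joint would pass 70% of its speed; a pose out of reach is approached as far as the arm can. A call with a number of a shift or a turn outside -1 to 1 is refused whole. A call with a gripper value outside its range is refused whole. The fingers move at their own pace and stop on an object; "force" is the grip in N (left out, the last holds). Time passes only in rows, so rows that repeat a pose let the fingers close. It gives the time, the measured TCP pose, the force, the opening and the grip force at its end, in the units of the state.
- get_state(): the state, without advancing time (a new reading comes with each control period).
- snapshot(name): name is "scene" or "top"; returns a dict with "pixels" (384x512x3 uint8, red, green, blue), "camera_matrix" (3x3 intrinsics, pixels), "R" (3x3) and "t" (3): a world point X has camera coordinates R X + t. Camera axes: x right, y down, z forward; pixel columns grow to the right and rows downward; lengths in m; the calibration is good to about 2 mm. A picture is of the moment at which its call begins. There is no depth.
- finish_job(): hands the job in; it is judged then, once.
The state is a dict: "t": time; "qpos": joint angles; "joint_vel": joint speeds; "tau": joint torques, N m; "tcp_pos": TCP position; "orientation": TCP orientation; "wrist_force": force on the tool from outside, world axes, zero at the start; "ft_torque": the same for the moment, N m; "gripper_width": finger opening in m; "grasp_force": force on a finger pad.
Only numpy, scipy, OpenCV 4.12 (cv2) and the standard library are available. Lean on these libraries where they do the work, as an engineer would, in place of code of your own. Each camera call takes 0.05 s, during which the arm holds its last target. There are 200 camera calls.

## Working session

There is one attempt and no reset: what is moved stays moved. The work goes in short steps, Python scripts to look and compute and a tool call to move; the robot and the scene stay as the last step left them, time stands still between calls to the robot, and variables do not carry over. Pictures are saved under pics/ and viewed, at most 10 in all, crops included, and the job is handed in when it is done.

Besides the shell and the picture viewer there is one more tool, called as name(argument=value, ...), one argument or row to a line, values as JSON. step_arm: Moves the arm, as the interface text tells. Shifts and turns lie within -1 to 1; 1 stands for 100 mm of shift or 90 degrees of turn. Its arguments: {"type":"object","properties":{"moves":{"type":"array"},"force":{"type":"number"}},"required":["moves"]}

```bash
ls; mkdir -p pics; python3 - <<'E'
from rig import *
import cv2,pickle
for n in("scene","top"):
    s=snapshot(n);pickle.dump(s,open(n+"0.pkl","wb"))
    cv2.imwrite(f"pics/{n}0.png",cv2.resize(s["pixels"][:,:,::-1],(800,600),interpolation=cv2.INTER_CUBIC))
    print(n,s["camera_matrix"].round(1).tolist(),s["R"].round(3).tolist(),s["t"].round(3).tolist())
print(get_state(),grasp_offset)
E
```

```text
pics
scene [[494.0, 0.0, 251.8], [0.0, 494.0, 187.8], [0.0, 0.0, 1.0]] [[-0.519, -0.855, 0.021], [-0.507, 0.288, -0.812], [0.688, -0.432, -0.583]] [0.296, 0.374, 1.034]
top [[401.1, 0.0, 259.1], [0.0, 401.1, 191.5], [0.0, 0.0, 1.0]] [[-0.017, -1.0, -0.003], [-0.987, 0.017, -0.161], [0.161, -0.0, -0.987]] [0.021, 0.557, 1.141]
{'t': 0.1, 'qpos': array([-1.28110271e+00,  2.45717649e-01,  1.55889692e+00, -6.22780734e-06,
        1.33867455e+00, -1.74112759e-01]), 'joint_vel': array([ 0.00063919, -0.00048964, -0.00263956, -0.00156563,  0.00122182,
       -0.00117493]), 'tau': array([ 2.29681937e-04, -4.16912377e+01, -3.15525806e+01,  6.86393352e-02,
        3.09673115e-02, -6.68437747e-05]), 'tcp_pos': array([ 0.29062132, -0.5808095 ,  0.20446997]), 'orientation': array([-8.46639423e-04,  9.73230232e-01,  2.29830798e-01, -5.20170452e-05]), 'wrist_force': array([ 0.08031524,  0.50286841, -0.93307708]), 'ft_torque': array([ 0.00756078, -0.01571541,  0.01006009]), 'grasp_force': 0.0, 'gripper_width': 0.09406485475423945} -0.0188
```

View pics/scene0.png

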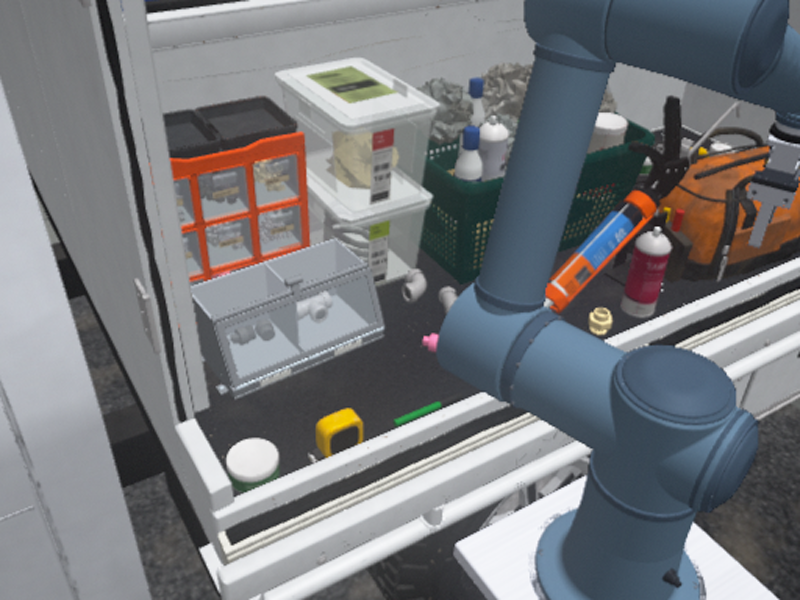

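View pics/top0.png

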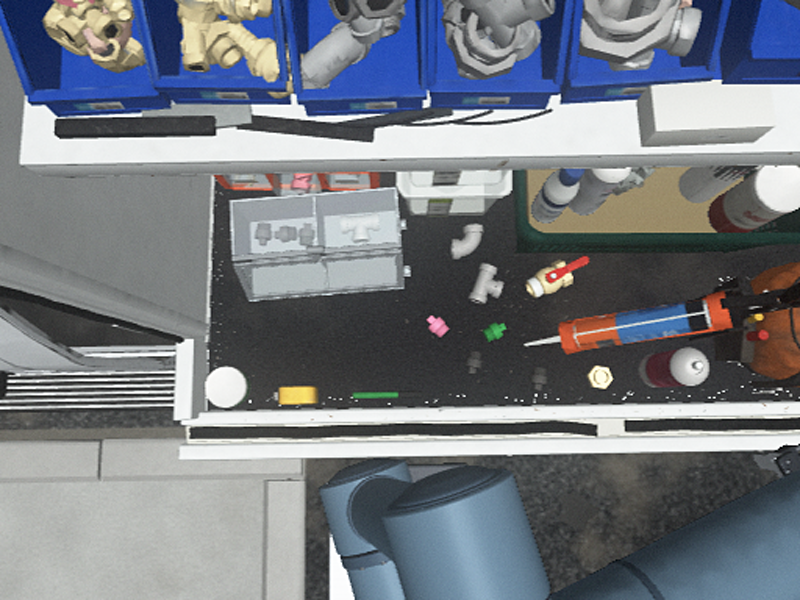

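Scene: the case is at left (~(290,310)), with dark plug stock in its left bay (250,330) and the stock tee in its right bay (315,305). The arm hides the fittings. Top: the tee is at (486,283), with dark plug-shaped items at (475,362) and (539,377). The look-alikes are pink (437,326) and green (496,331), plus the elbow at (466,240). The two dark ones fit "black". I'll confirm them in an enlarged crop.

```bash
python3 - <<'E'
import cv2,pickle
s=pickle.load(open("top0.pkl","rb"))["pixels"][:,:,::-1]
c=s[160:255,265:395]; cv2.imwrite("pics/fit.png",cv2.convertScaleAbs(cv2.resize(c,None,fx=6,fy=6,interpolation=cv2.INTER_CUBIC),alpha=1.8,beta=20))
c=s[112:200,140:270]; cv2.imwrite("pics/case.png",cv2.resize(c,None,fx=6,fy=6,interpolation=cv2.INTER_CUBIC))
E
```

```text
(no output)
```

View pics/fit.png

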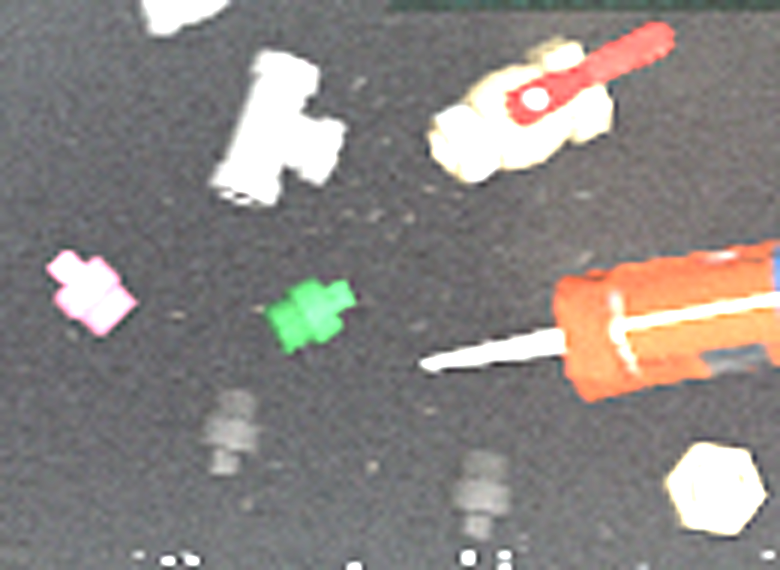

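View pics/case.png

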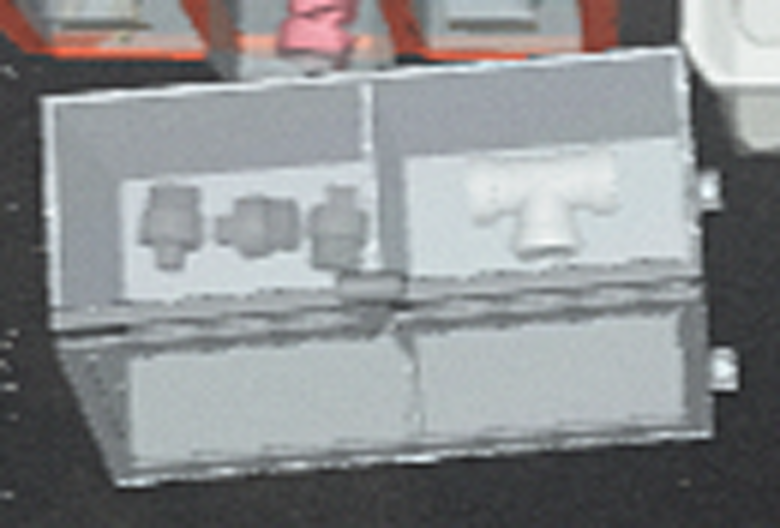

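Both grey-black plugs are confirmed at crop (231,433) and (482,495), which is top px (303.5,232) and (345,242.5). The pink and green ones are look-alikes. The tee is at crop (275,130). In the case, the plug stock is on the left (+y) and the tee stock on the right (-y), with the grip at crop ~(370,288). Next I'll triangulate the case.

```bash
python3 - <<'E'
import cv2,pickle
s=pickle.load(open("scene0.pkl","rb"))["pixels"][:,:,::-1]
c=s[150:255,115:255]; cv2.imwrite("pics/case2.png",cv2.resize(c,None,fx=5.5,fy=5.5,interpolation=cv2.INTER_CUBIC))
E
```

```text
(no output)
```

View pics/case2.png

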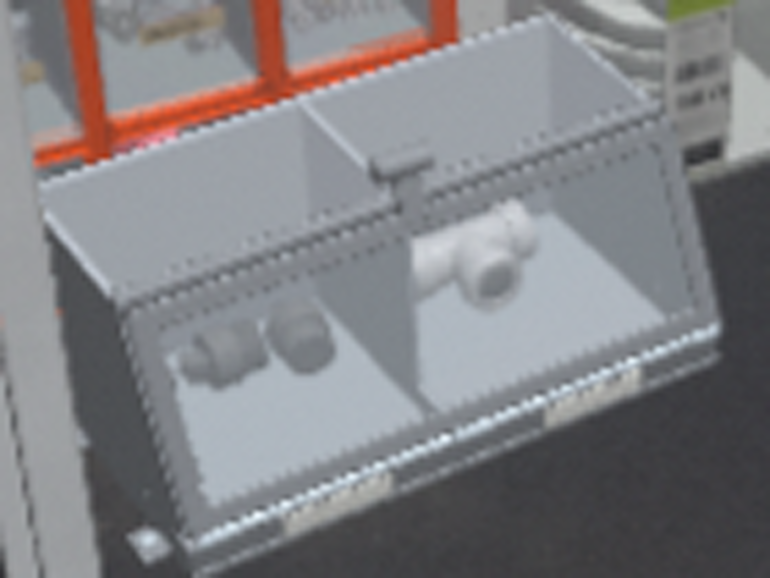

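```bash
cat >h.py <<'E'
import numpy as np,pickle
S=pickle.load(open("scene0.pkl","rb"));T=pickle.load(open("top0.pkl","rb"))
def ray(c,p):
    R,t=np.array(c["R"]),np.array(c["t"]);d=R.T@np.linalg.inv(c["camera_matrix"])@[p[0],p[1],1]
    return -R.T@t,d/np.linalg.norm(d)
def plane(c,p,z):
    o,d=ray(c,p);return o+d*(z-o[2])/d[2]
def tri(p,q,s=S,t=T):
    A=np.zeros((3,3));b=np.zeros(3);L=[ray(s,p),ray(t,q)]
    for o,d in L:
        M=np.eye(3)-np.outer(d,d);A+=M;b+=M@o
    X=np.linalg.solve(A,b);return X,sum(np.linalg.norm((np.eye(3)-np.outer(d,d))@(X-o)) for o,d in L)
def proj(c,X):
    x=np.array(c["camera_matrix"])@(np.array(c["R"])@X+c["t"]);return x[:2]/x[2]
def unc(p,f,o): return (np.array(p)+.5)/f-.5+o
E
python3 - <<'E'
from h import *
np.set_printoptions(precision=4,suppress=True)
P=dict(btl=((45,185),(42,98)),btr=((545,15),(685,50)),rfl=((118,298),(52,330)),rfr=((660,102),(702,285)),hl=((190,540),(118,484)),hr=((718,328),(710,435)),grip=((404,165),(372,283)))
for k,(a,b) in P.items(): print(k,*tri(unc(a,5.5,(115,150)),unc(b,6,(140,112))))
for f in [(231,433),(482,495),(275,130)]: print(plane(T,unc(f,6,(265,160)),.016))
E
```

```text
btl [0.7241 0.3181 0.138 ] 0.011790693046918491
btr [0.7495 0.0245 0.1298] 0.002734103999663346
rfl [0.6168 0.3156 0.1374] 0.0005089210417469662
rfr [0.6339 0.0186 0.1381] 0.0035872293079873916
hl [0.5633 0.3122 0.0288] 0.00211397057247081
hr [0.5831 0.0148 0.0257] 0.00015477578539771795
grip [0.6321 0.1655 0.1514] 0.0034782792339872917
[ 0.4382 -0.1174  0.016 ]
[ 0.4056 -0.2405  0.016 ]
[ 0.591 -0.145  0.016]
```

```bash
python3 - <<'E'
from h import *
import cv2
np.set_printoptions(precision=3,suppress=True)
im=T["pixels"][:,:,::-1].copy();g=cv2.cvtColor(im,cv2.COLOR_BGR2GRAY)
for n,(x0,y0,x1,y1),th in [("plugA",(293,222,314,241),58),("plugB",(335,232,356,252),58),("tee",(297,165,325,197),105)]:
    c=g[y0:y1,x0:x1]; print(n,np.percentile(c,[10,50,75,90,98]))
    c=cv2.GaussianBlur(c,(3,3),0)
    th=(np.percentile(c,40)+np.percentile(c,96))/2
    N,L,st,ce=cv2.connectedComponentsWithStats((c>th).astype(np.uint8)); k=1+np.argmax(st[1:,4])
    ys,xs=np.nonzero(L==k); (cx,cy),wh,a=r=cv2.minAreaRect(np.c_[xs+x0,ys+y0].astype(np.float32))
    for z in(.0,.016,.032): print(z,plane(T,(cx,cy),z)[:2],end=' ')
    P=np.array([plane(T,p,.016) for p in np.c_[xs+x0,ys+y0]])[:,:2]
    m=P.mean(0);w,v=np.linalg.eigh(np.cov((P-m).T)); print("\n",st[k],"cent",m,"axis az",np.degrees(np.arctan2(v[1,1],v[0,1])),"rect",(cx,cy),wh,a)
    bx=np.array([plane(T,p,.02)[:2] for p in cv2.boxPoints(r)]);print(bx.tolist())
# rail and shelf
for nm,a,b in [("post",(193,418),(232,490)),("post2",(190,340),(203,425))]:
    print(nm,tri(unc(b,1.5625,0),unc(a,1.5625,0)))
for z in (0,.03,.06,.1): print("rail",z,plane(T,unc((500,410),1.5625,0),z),proj(S,plane(T,unc((380,413),1.5625,0),z))*1.5625)
for z in (.3,.4,.5,.6): print("shelf",z,plane(T,unc((350,168),1.5625,0),z),[proj(S,plane(T,unc((x,168-(x-350)*.0),1.5625,0),z))*1.5625 for x in (250,350,450)])
E
```

```text
plugA [46.  52.  59.  80.2 95. ]
0.0 [ 0.438 -0.12 ] 0.016 [ 0.437 -0.119] 0.032 [ 0.436 -0.117] 
 [ 7  4  8 13 69] cent [ 0.437 -0.118] axis az 162.08479891880802 rect (303.5, 232.0) (12.0, 7.0) 90.0
[[0.4551837215556249, -0.10838692718311686], [0.45483432363611254, -0.1292283494302885], [0.41930865211043533, -0.12795819010615753], [0.419654750097839, -0.10721634154325049]]
plugB [51.   57.   63.25 82.   96.  ]
0.0 [ 0.405 -0.246] 0.016 [ 0.404 -0.242] 0.032 [ 0.404 -0.239] 
 [ 7  4  8 14 67] cent [ 0.403 -0.241] axis az 166.2598822831186 rect (345.5, 242.5) (13.0, 7.0) 90.0
[[0.423473245977804, -0.231932347692728], [0.42312679216360966, -0.2526792948100459], [0.384982491795891, -0.2506733262462029], [0.3853254180409482, -0.2300332347868606]]
tee [ 46.   54.  157.  188.  202.1]
0.0 [ 0.593 -0.154] 0.016 [ 0.59  -0.152] 0.032 [ 0.587 -0.15 ] 
 [  5   4  20  25 277] cent [ 0.591 -0.147] axis az 161.85312929805403 rect (312.800048828125, 181.60000610351562) (16.4438419342041, 24.033309936523438) 18.434947967529297
[[0.5625620622124614, -0.11555158552485632], [0.6326202564219785, -0.141
[... 190 characters left out ...]
.48 , 0.401, 0.064]), np.float64(0.01951130184262638))
rail 0 [ 0.348 -0.166  0.   ] [431.881 427.671]
rail 0.03 [ 0.348 -0.162  0.03 ] [433.315 413.774]
rail 0.06 [ 0.349 -0.157  0.06 ] [434.788 399.496]
rail 0.1 [ 0.349 -0.151  0.1  ] [436.816 379.84 ]
shelf 0.3 [0.722 0.093 0.3  ] [array([218.017, 190.777]), array([304.357, 170.695]), array([382.565, 152.505])]
shelf 0.4 [0.683 0.084 0.4  ] [array([235.997, 139.199]), array([317.127, 122.533]), array([390.983, 107.362])]
shelf 0.5 [0.644 0.075 0.5  ] [array([256.391,  80.694]), array([331.694,  67.598]), array([400.634,  55.61 ])]
shelf 0.6 [0.605 0.066 0.6  ] [array([279.721,  13.767]), array([348.464,   4.354]), array([411.81,  -4.32])]
```

```bash
cat >>h.py <<'E'
from scipy.spatial.transform import Rotation as Ro
from rig import get_state
YAW=np.radians(3.6);H=np.array([.5737,.1633,0])
def case(x,y,z): return H+np.array([x*np.cos(YAW)-y*np.sin(YAW),x*np.sin(YAW)+y*np.cos(YAW),z])
def ori(az,tilt):
    a=np.radians(az);y=[np.cos(a),np.sin(a),0];z=[0,0,-1]
    return Ro.from_matrix(np.c_[np.cross(y,z),y,z])*Ro.from_rotvec([0,np.radians(tilt),0])
def cur():
    s=get_state();q=s["orientation"];return s["tcp_pos"],Ro.from_quat([q[1],q[2],q[3],q[0]])
def chain(wps,start=None,d=2):
    """wps: (pos, Ro); one line per call: numbers and rows needed"""
    p,R=start or cur()
    for P,Q in wps:
        s=R.inv().apply(P-p)/.1;w=(R.inv()*Q).as_rotvec()/(np.pi/2)
        s,w=s.round(d),w.round(d)
        n=max(np.linalg.norm(s)*100/41.7,np.linalg.norm(w)*90/7.16)
        print([float(v)+0 for v in (*s,*w)],"rows %.1f"%n,"BIG" if abs(s).max()>1 else "")
        p=p+R.apply(s*.1);R=R*Ro.from_rotvec(w*np.pi/2)
    return p,R
E
python3 - <<'E'
from h import *
O=ori(-86.4,20);z=O.apply([0,0,1]);G=np.array([.634,.1665,.1505]);hov=G-.07*z
p,R=cur()
st=ori(-63.4,0);V=lambda x,y,zz:np.array([x,y,zz])
W=[(V(.31,-.56,.30),st),(V(.37,-.49,.34),st),(V(.40,-.41,.34),st),(V(.41,-.32,.34),ori(-75,10)),(V(.43,-.23,.34),O),(V(.45,-.14,.33),O),(V(.49,-.05,.31),O),(V(.53,.04,.29),O),(V(.57,.125,.26),O),(hov,O)]
print(hov);chain(W)
E
```

```text
[0.61010583 0.16499671 0.21627848]
[0.27, -0.1, -0.96, 0.0, 0.0, 0.0] rows 2.4 
[0.85, -0.36, -0.39, 0.0, 0.0, 0.0] rows 2.4 
[0.62, -0.58, 0.0, 0.0, 0.0, 0.0] rows 2.0 
[0.49, -0.76, 0.0, -0.01, 0.11, 0.13] rows 2.2 
[0.42, -0.82, 0.08, -0.03, 0.11, 0.12] rows 2.2 
[0.21, -0.88, 0.18, 0.0, 0.0, 0.0] rows 2.2 
[0.36, -0.88, 0.35, 0.0, 0.0, 0.0] rows 2.4 
[0.36, -0.87, 0.35, 0.0, 0.0, 0.0] rows 2.4 
[0.33, -0.82, 0.44, 0.0, 0.0, 0.0] rows 2.4 
[0.25, -0.37, 0.56, 0.0, 0.0, 0.0] rows 1.7
```

step_arm(
  moves=[
    [[0.27,-0.1,-0.96,0,0,0,1],[0.27,-0.1,-0.96,0,0,0,1],[0.27,-0.1,-0.96,0,0,0,1],[0.27,-0.1,-0.96,0,0,0,1]],
  ],
  force=10,
)

```text
t: 0.43
tcp_pos: [0.312, -0.5617, 0.3075]
orientation: [0.005, 0.973, 0.23, 0.001]
wrist_force: [0.1, -0.6, 0.5]
gripper_width: 0.0942
grasp_force: 0.0
```

step_arm(
  moves=[
    [[0.85,-0.36,-0.39,0,0,0,1],[0.85,-0.36,-0.39,0,0,0,1],[0.85,-0.36,-0.39,0,0,0,1],[0.85,-0.36,-0.39,0,0,0,1]],
  ],
)

```text
t: 0.77
tcp_pos: [0.3723, -0.4884, 0.3413]
orientation: [0.001, 0.973, 0.232, 0.0]
wrist_force: [0.2, -0.5, -0.5]
gripper_width: 0.0941
grasp_force: 0.0
```

step_arm(
  moves=[
    [[0.62,-0.58,0,0,0,0,1],[0.62,-0.58,0,0,0,0,1],[0.62,-0.58,0,0,0,0,1]],
  ],
)

```text
t: 1.02
tcp_pos: [0.4007, -0.4066, 0.3386]
orientation: [-0.002, 0.973, 0.232, -0.0]
wrist_force: [-1.0, -0.6, -0.1]
gripper_width: 0.0938
grasp_force: 0.0
```

step_arm(
  moves=[
    [[0.49,-0.76,0,-0.01,0.11,0.13,1],[0.49,-0.76,0,-0.01,0.11,0.13,1],[0.49,-0.76,0,-0.01,0.11,0.13,1],[0.49,-0.76,0,-0.01,0.11,0.13,1]],
  ],
)

```text
t: 1.35
tcp_pos: [0.4085, -0.3199, 0.3389]
orientation: [-0.013, 0.988, 0.129, 0.085]
wrist_force: [0.6, -1.1, 0.4]
gripper_width: 0.0938
grasp_force: 0.0
```

step_arm(
  moves=[
    [[0.42,-0.82,0.08,-0.03,0.11,0.12,1],[0.42,-0.82,0.08,-0.03,0.11,0.12,1],[0.42,-0.82,0.08,-0.03,0.11,0.12,1],[0.42,-0.82,0.08,-0.03,0.11,0.12,1]],
  ],
)

```text
t: 1.68
tcp_pos: [0.4296, -0.2302, 0.3395]
orientation: [-0.007, 0.985, 0.033, 0.171]
wrist_force: [-0.8, -0.3, 0.3]
gripper_width: 0.0942
grasp_force: 0.0
```

Tracking is good, so I'll carry on to the hover point.

step_arm(
  moves=[
    [[0.21,-0.88,0.18,0,0,0,1],[0.21,-0.88,0.18,0,0,0,1],[0.21,-0.88,0.18,0,0,0,1]],
  ],
)

```text
t: 1.93
tcp_pos: [0.451, -0.1395, 0.3308]
orientation: [-0.008, 0.985, 0.034, 0.171]
wrist_force: [0.2, -0.7, -0.7]
gripper_width: 0.0939
grasp_force: 0.0
```

step_arm(
  moves=[
    [[0.36,-0.88,0.35,0,0,0,1],[0.36,-0.88,0.35,0,0,0,1],[0.36,-0.88,0.35,0,0,0,1]],
  ],
)

```text
t: 2.18
tcp_pos: [0.4915, -0.049, 0.3099]
orientation: [-0.008, 0.985, 0.033, 0.171]
wrist_force: [0.2, -0.6, -0.4]
gripper_width: 0.0939
grasp_force: 0.0
```

step_arm(
  moves=[
    [[0.36,-0.87,0.35,0,0,0,1],[0.36,-0.87,0.35,0,0,0,1],[0.36,-0.87,0.35,0,0,0,1]],
  ],
)

```text
t: 2.43
tcp_pos: [0.532, 0.0415, 0.289]
orientation: [-0.008, 0.985, 0.034, 0.171]
wrist_force: [0.0, -0.4, 0.2]
gripper_width: 0.0941
grasp_force: 0.0
```

step_arm(
  moves=[
    [[0.33,-0.82,0.44,0,0,0,1],[0.33,-0.82,0.44,0,0,0,1],[0.33,-0.82,0.44,0,0,0,1]],
  ],
)

```text
t: 2.68
tcp_pos: [0.5727, 0.1266, 0.2579]
orientation: [-0.007, 0.985, 0.034, 0.17]
wrist_force: [-0.8, -0.3, -0.1]
gripper_width: 0.0939
grasp_force: 0.0
```

step_arm(
  moves=[
    [[0.25,-0.37,0.56,0,0,0,1],[0.25,-0.37,0.56,0,0,0,1],[0.25,-0.37,0.56,0,0,0,1],[0.25,-0.37,0.56,0,0,0,1]],
  ],
)

```text
t: 3.02
tcp_pos: [0.6117, 0.1639, 0.2136]
orientation: [-0.007, 0.985, 0.033, 0.17]
wrist_force: [0.8, 0.4, -0.2]
gripper_width: 0.0938
grasp_force: 0.0
```

```bash
python3 - <<'E'
from h import *
from rig import snapshot
import cv2
s=snapshot("scene");pickle.dump(s,open("scene1.pkl","wb"))
cv2.imwrite("pics/scene1.png",cv2.resize(s["pixels"][90:350,90:430,::-1],None,fx=2.3,fy=2.3,interpolation=cv2.INTER_CUBIC))
p,R=cur();print(p,R.as_matrix().round(3).tolist())
O=ori(-86.4,20);z=O.apply([0,0,1]);G=np.array([.634,.1665,.1505])
chain([(G+.008*z,O)],d=3)
# arc rows, relative to the grasp pose
r=.140
for ph in np.radians(26-np.linspace(0,100.8,25)[1:]):
    pass
def g(f): a=np.radians(26)-f; return np.array([r*np.sin(a)*np.cos(YAW),r*np.sin(a)*np.sin(YAW),r*np.cos(a)])
F=np.linspace(0,1.74,25)
for k in range(0,24,8):
    print([[float(v) for v in (O.inv().apply(g(F[i])-g(F[k]))*10).round(3)] for i in range(k+1,k+9)])
E
```

```text
[0.61187001 0.16355081 0.21548659] [[0.939, 0.065, 0.337], [0.06, -0.998, 0.025], [0.338, -0.003, -0.941]]
[-0.009, -0.013, 0.767, -0.002, 0.003, 0.001] rows 1.8 
[[-0.073, 0.0, -0.07], [-0.151, 0.0, -0.135], [-0.234, 0.0, -0.194], [-0.32, 0.0, -0.247], [-0.41, 0.0, -0.294], [-0.504, 0.0, -0.334], [-0.6, 0.0, -0.367], [-0.698, 0.0, -0.393]]
[[-0.1, 0.0, -0.019], [-0.201, 0.0, -0.03], [-0.302, 0.0, -0.035], [-0.403, 0.0, -0.031], [-0.504, 0.0, -0.021], [-0.604, 0.0, -0.003], [-0.703, 0.0, 0.022], [-0.799, 0.0, 0.054]]
[[-0.094, 0.0, 0.039], [-0.184, 0.0, 0.084], [-0.272, 0.0, 0.137], [-0.355, 0.0, 0.195], [-0.433, 0.0, 0.259], [-0.507, 0.0, 0.328], [-0.576, 0.0, 0.403], [-0.639, 0.0, 0.483]]
```

View pics/scene1.png

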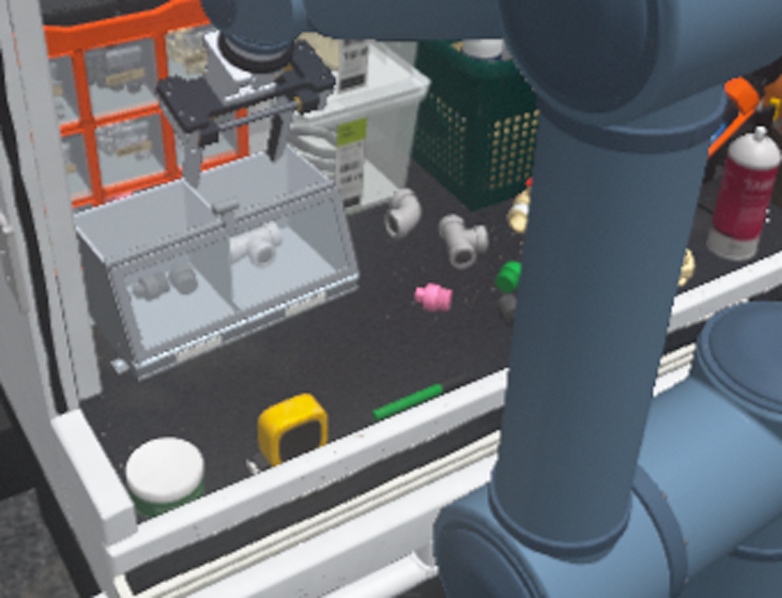

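The gripper hovers over the grip bar at (225,210) with the fingers straddling it. The tee shows at (462,240), and plug_a's edge at (508,305) beside the arm. Now I'll go down and pinch.

step_arm(
  moves=[
    [[0,-0.01,0.3,0,0,0,1],[0,-0.01,0.5,0,0,0,1],[0,-0.01,0.65,0,0,0,1],[0,-0.01,0.75,0,0,0,1],[0,-0.01,0.75,0,0,0,1]],
  ],
)

```text
t: 3.48
tcp_pos: [0.6359, 0.1663, 0.1446]
orientation: [-0.008, 0.985, 0.031, 0.171]
wrist_force: [-0.2, 0.4, -0.0]
gripper_width: 0.0939
grasp_force: 0.0
```

step_arm(
  moves=[
    [[0,0,0,0,0,0,0.2],[0,0,0,0,0,0,0.2],[0,0,0,0,0,0,0.2],[0,0,0,0,0,0,0.2],[0,0,0,0,0,0,0.2],[0,0,0,0,0,0,0.2],[0,0,0,0,0,0,0.2],[0,0,0,0,0,0,0.2]],
  ],
  force=10,
)

```text
t: 4.15
tcp_pos: [0.6357, 0.1679, 0.1457]
orientation: [-0.008, 0.985, 0.032, 0.172]
wrist_force: [-0.1, 0.1, 0.8]
gripper_width: 0.0441
grasp_force: 0.0
```

step_arm(
  moves=[
    [[0,0,0,0,0,0,0.2],[0,0,0,0,0,0,0.2],[0,0,0,0,0,0,0.2],[0,0,0,0,0,0,0.2],[0,0,0,0,0,0,0.2]],
  ],
)

```text
t: 4.57
tcp_pos: [0.6357, 0.1676, 0.1455]
orientation: [-0.008, 0.985, 0.032, 0.172]
wrist_force: [-0.5, -1.7, -0.2]
gripper_width: 0.0299
grasp_force: 10.0
```

Pinched at 29.9 mm. Next I'll swing the flap down along the arc.

step_arm(
  moves=[
    [[-0.073,0,-0.07,0,0,0,0.2],[-0.151,0,-0.135,0,0,0,0.2],[-0.234,0,-0.194,0,0,0,0.2],[-0.32,0,-0.247,0,0,0,0.2],[-0.41,0,-0.294,0,0,0,0.2],[-0.504,0,-0.334,0,0,0,0.2],[-0.6,0,-0.367,0,0,0,0.2],[-0.698,0,-0.393,0,0,0,0.2]],
  ],
)

```text
t: 5.23
tcp_pos: [0.5549, 0.1622, 0.1567]
orientation: [-0.008, 0.985, 0.032, 0.17]
wrist_force: [3.9, -1.3, -11.3]
gripper_width: 0.0299
grasp_force: 10.0
```

step_arm(
  moves=[
    [[-0.1,0,-0.019,0,0,0,0.2],[-0.201,0,-0.03,0,0,0,0.2],[-0.302,0,-0.035,0,0,0,0.2],[-0.403,0,-0.031,0,0,0,0.2],[-0.504,0,-0.021,0,0,0,0.2],[-0.604,0,-0.003,0,0,0,0.2],[-0.703,0,0.022,0,0,0,0.2],[-0.799,0,0.054,0,0,0,0.2]],
  ],
)

```text
t: 5.9
tcp_pos: [0.4851, 0.1577, 0.1287]
orientation: [-0.008, 0.984, 0.032, 0.175]
wrist_force: [4.1, -3.9, -2.2]
gripper_width: 0.0297
grasp_force: 10.0
```

step_arm(
  moves=[
    [[-0.094,0,0.039,0,0,0,0.2],[-0.184,0,0.084,0,0,0,0.2],[-0.272,0,0.137,0,0,0,0.2],[-0.355,0,0.195,0,0,0,0.2],[-0.433,0,0.259,0,0,0,0.2],[-0.507,0,0.328,0,0,0,0.2],[-0.576,0,0.403,0,0,0,0.2],[-0.639,0,0.483,0,0,0,0.2]],
  ],
)

```text
t: 6.57
tcp_pos: [0.4406, 0.1548, 0.0605]
orientation: [-0.007, 0.984, 0.032, 0.173]
wrist_force: [-0.4, -7.8, 0.9]
gripper_width: 0.0298
grasp_force: 10.0
```

```bash
python3 - <<'E'
from h import *
from rig import snapshot
import cv2
p,R=cur();print(p,R.as_matrix().round(3).tolist())
for n in("scene","top"):
    s=snapshot(n);pickle.dump(s,open(n+"2.pkl","wb"))
a=pickle.load(open("scene2.pkl","rb"))["pixels"][90:330,100:400,::-1];b=pickle.load(open("top2.pkl","rb"))["pixels"][100:265,130:400,::-1]
a=cv2.resize(a,(400,320));b=cv2.resize(b,(490,300),interpolation=cv2.INTER_CUBIC)
c=np.zeros((600,800,3),np.uint8);c[:320,:400]=a;c[300:,310:]=b
cv2.imwrite("pics/open.png",c)
E
```

```text
[0.44055473 0.15478548 0.060488  ] [[0.938, 0.066, 0.34], [0.061, -0.998, 0.025], [0.341, -0.003, -0.94]]
```

View pics/open.png

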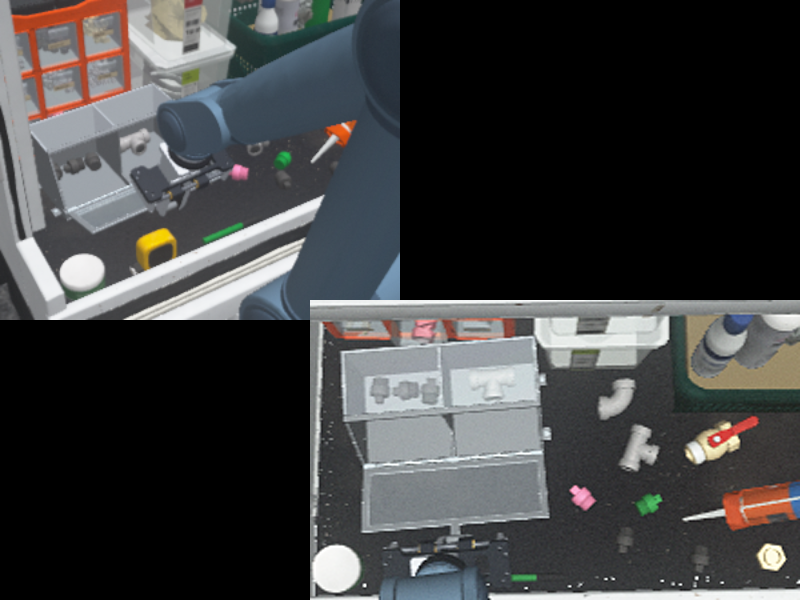

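The flap is down, with the bar at about 18° above level. The top view shows open bays: plug stock left, tee stock right. The tee is at (638,448), plug_a at (625,540) and plug_b at (701,557), all unmoved. Next I'll release, back out and measure the heights.

step_arm(
  moves=[
    [[0,0,0,0,0,0,0.7],[0,0,0,0,0,0,0.7],[0,0,0,0,0,0,0.7],[0,0,0,0,0,0,0.7],[0,0,0,0,0,0,0.7],[0,0,-0.3,0,0,0,0.7],[0,0,-0.6,0,0,0,0.7],[0,0,-0.95,0,0,0,0.7]],
  ],
)

```text
t: 7.33
tcp_pos: [0.4064, 0.1529, 0.1485]
orientation: [-0.008, 0.985, 0.032, 0.17]
wrist_force: [0.1, 0.8, 0.4]
gripper_width: 0.066
grasp_force: 0.0
```

```bash
python3 - <<'E'
from h import *
import cv2
np.set_printoptions(precision=4,suppress=True)
S2=pickle.load(open("scene2.pkl","rb"));S1=pickle.load(open("scene1.pkl","rb"));T2=pickle.load(open("top2.pkl","rb"))
def mask(c,box):
    x0,y0,x1,y1=box;g=cv2.GaussianBlur(cv2.cvtColor(c["pixels"],cv2.COLOR_RGB2GRAY),(3,3),0)[y0:y1,x0:x1]
    th=(np.median(g)+np.percentile(g,97))/2
    N,L,st,ce=cv2.connectedComponentsWithStats((g>th).astype(np.uint8));k=1+np.argmax(st[1:,4])
    ys,xs=np.nonzero(L==k);return np.c_[xs+x0,ys+y0].astype(float),st[k]
def ax(c,m,z):
    P=np.array([plane(c,p,z) for p in m])[:,:2];w,v=np.linalg.eigh(np.cov((P-P.mean(0)).T));return P.mean(0),np.degrees(np.arctan2(v[1,1],v[0,1]))
for n,cs,bs,bt in [("A",S2,(301,214,323,234),(293,222,314,241)),("tee",S1,(278,180,304,209),(297,165,325,197))]:
    m,s1=mask(cs,bs);t,s2=mask(T2,bt)
    print(n,s1,s2,"tri",tri(m.mean(0),t.mean(0),cs,T2),"axis",ax(cs,m,.016),ax(T2,t,.016))
# plug visible in scene2 right side? project B
print(proj(S2,np.array([.404,-.2415,.016])))
print(cur()[0])
# stock check: plane of bay floor points
E
```

```text
A [ 7  4  9  7 47] [ 7  4  8 13 63] tri (array([ 0.4368, -0.1145,  0.0328]), np.float64(0.003889392972611382)) axis (array([ 0.4536, -0.1266]), np.float64(166.4513007687522)) (array([ 0.4366, -0.1179]), np.float64(160.19283996349165))
tee [  5   4  19  15 181] [  5   4  20  25 275] tri (array([ 0.5874, -0.1471,  0.0275]), np.float64(0.003303556713923001)) axis (array([ 0.5992, -0.1582]), np.float64(169.11735750482782)) (array([ 0.5907, -0.1473]), np.float64(161.6750602713113))
[354.5197 218.0743]
[0.4064 0.1529 0.1485]
```

```bash
python3 - <<'E'
from h import *
V=lambda *a:np.array(a)
O=ori(-103,33);z=O.apply([0,0,1]);G=V(.437,-.117,.016);hov=G-.08*z;print(hov,G+.01*z)
chain([(V(.41,.06,.16),ori(-91,24)),(V(.405,-.03,.14),ori(-97,28)),(hov,O),(G+.01*z,O)])
E
```

```text
[ 0.3945456  -0.10719863  0.08309365] [ 0.4423068  -0.11822517  0.00761329]
[0.02, 0.93, -0.12, -0.02, 0.05, 0.05] rows 2.2 
[-0.11, 0.9, 0.16, -0.03, 0.04, 0.06] rows 2.2 
[-0.27, 0.78, 0.5, -0.03, 0.06, 0.05] rows 2.3 
[0.0, 0.01, 0.9, -0.01, 0.0, 0.0] rows 2.2
```

step_arm(
  moves=[
    [[0.02,0.93,-0.12,-0.02,0.05,0.05,0.7],[0.02,0.93,-0.12,-0.02,0.05,0.05,0.7],[0.02,0.93,-0.12,-0.02,0.05,0.05,0.7]],
  ],
)

```text
t: 7.58
tcp_pos: [0.4124, 0.0563, 0.1623]
orientation: [0.001, 0.977, -0.012, 0.213]
wrist_force: [-0.2, -0.1, 0.4]
gripper_width: 0.066
grasp_force: 0.0
```

step_arm(
  moves=[
    [[-0.11,0.9,0.16,-0.03,0.04,0.06,0.7],[-0.11,0.9,0.16,-0.03,0.04,0.06,0.7],[-0.11,0.9,0.16,-0.03,0.04,0.06,0.7]],
  ],
)

```text
t: 7.83
tcp_pos: [0.4101, -0.0357, 0.1439]
orientation: [0.015, 0.968, -0.065, 0.242]
wrist_force: [-0.8, -0.1, 0.5]
gripper_width: 0.0656
grasp_force: 0.0
```

step_arm(
  moves=[
    [[-0.27,0.78,0.5,-0.03,0.06,0.05,0.7],[-0.27,0.78,0.5,-0.03,0.06,0.05,0.7],[-0.27,0.78,0.5,-0.03,0.06,0.05,0.7],[-0.27,0.78,0.5,-0.03,0.06,0.05,0.7],[-0.27,0.78,0.5,-0.03,0.06,0.05,0.7]],
  ],
)

```text
t: 8.25
tcp_pos: [0.43, -0.1169, 0.0903]
orientation: [0.027, 0.956, -0.105, 0.272]
wrist_force: [0.8, -0.1, -0.2]
gripper_width: 0.0659
grasp_force: 0.0
```

```bash
python3 - <<'E'
from h import *
V=lambda *a:np.array(a)
O=ori(-103,33);z=O.apply([0,0,1]);G=V(.437,-.117,.016)
print(cur()[0],cur()[1].as_matrix().round(3).tolist())
chain([(G+.01*z,O)],d=3)
E
```

```text
[ 0.42997494 -0.11689085  0.09031874] [[0.83, -0.216, 0.514], [-0.187, -0.976, -0.108], [0.526, -0.006, -0.851]]
[-0.33, -0.008, 0.768, -0.006, 0.014, 0.003] rows 2.0
```

```bash
python3 -c "
from rig import *
print(get_state()['qpos'].round(3))"
```

```text
[-0.68  -0.506  2.537  0.408  0.648  0.841]
```

step_arm(
  moves=[
    [[-0.165,0,0.38,0,0.007,0,0.7],[-0.165,0,0.38,0,0.007,0,0.7],[-0.165,0,0.38,0,0.007,0,0.7]],
  ],
)

```text
t: 8.5
tcp_pos: [0.4371, -0.116, 0.0487]
orientation: [0.026, 0.955, -0.103, 0.276]
wrist_force: [1.1, -0.7, 0.1]
gripper_width: 0.0658
grasp_force: 0.0
```

```bash
python3 - <<'E'
from h import *
V=lambda *a:np.array(a)
O=ori(-103,33);z=O.apply([0,0,1]);G=V(.437,-.117,.016)
print(cur()[0],get_state()['qpos'].round(3));chain([(G+.01*z,O)],d=3)
E
```

```text
[ 0.43712542 -0.11598818  0.04870084] [-0.668 -0.353  2.537  0.521  0.503  0.716]
[-0.172, 0.014, 0.377, -0.009, 0.009, 0.005] rows 1.0
```

step_arm(
  moves=[
    [[-0.09,0.01,0.2,0,0,0,0.7],[-0.172,0.014,0.377,0,0.005,0,0.7],[-0.172,0.014,0.377,0,0.005,0,0.7],[-0.172,0.014,0.377,0,0.005,0,0.7]],
  ],
)

```text
t: 8.83
tcp_pos: [0.4437, -0.1198, 0.0107]
orientation: [0.028, 0.953, -0.103, 0.282]
wrist_force: [-0.5, 0.8, 0.5]
gripper_width: 0.0661
grasp_force: 0.0
```

```bash
python3 - <<'E'
from h import *
V=lambda *a:np.array(a)
O=ori(-103,33);z=O.apply([0,0,1]);G=V(.437,-.117,.016)
print(cur()[0],get_state()['qpos'].round(3));chain([(G+.01*z,O)],d=3)
E
```

```text
[ 0.44371976 -0.1197751   0.01074935] [-0.667 -0.193  2.524  0.727  0.373  0.493]
[-0.031, -0.012, 0.017, -0.007, 0.0, 0.005] rows 0.1
```

step_arm(
  moves=[
    [[-0.03,-0.01,0.02,0,0,0,0.7],[-0.03,-0.01,0.02,0,0,0,0.2],[-0.03,-0.01,0.02,0,0,0,0.2],[-0.03,-0.01,0.02,0,0,0,0.2],[-0.03,-0.01,0.02,0,0,0,0.2],[-0.03,-0.01,0.02,0,0,0,0.2],[-0.03,-0.01,0.02,0,0,0,0.2],[-0.03,-0.01,0.02,0,0,0,0.2]],
  ],
  force=20,
)

```text
t: 9.5
tcp_pos: [0.4419, -0.1192, 0.0059]
orientation: [0.028, 0.953, -0.104, 0.282]
wrist_force: [-3.5, 1.8, 5.3]
gripper_width: 0.0315
grasp_force: 20.0
```

step_arm(
  moves=[
    [[0,0,0,0,0,0,0.2],[0,0,0,0,0,0,0.2],[0,0,0,0,0,0,0.2]],
  ],
)

```text
t: 9.75
tcp_pos: [0.442, -0.1192, 0.0059]
orientation: [0.028, 0.953, -0.104, 0.282]
wrist_force: [-4.1, 1.5, 6.2]
gripper_width: 0.0318
grasp_force: 20.0
```

```bash
python3 - <<'E'
from h import *
V=lambda *a:np.array(a)
O=ori(-86.4,40);z=O.apply([0,0,1])
print(cur()[0])
# place plug a at case (44,103) floor 4 -> grasp pt z .004+.016
G=case(.044,.103,.021);t=G+.010*z;print("place",t,case(.044,.045,.021)+.01*z)
W=[(V(.455,-.115,.10),ori(-103,33)),(V(.475,-.04,.15),ori(-99,33)),(V(.49,.05,.17),ori(-94,33)),(V(.51,.14,.175),ori(-90,34)),(V(.53,.22,.16),ori(-88,36)),(V(t[0]-.04,t[1]-.0,.095),O),(t-.035*z,O)]
chain(W)
E
```

```text
[ 0.44196217 -0.11915872  0.00588997]
place [0.61756094 0.26926315 0.01333956] [0.62120279 0.2113776  0.01333956]
[0.61, -0.07, -0.73, -0.01, 0.0, 0.0] rows 2.3 
[0.3, -0.77, -0.41, 0.03, 0.0, -0.03] rows 2.2 
[0.11, -0.92, -0.16, 0.03, 0.0, -0.05] rows 2.3 
[0.14, -0.91, 0.04, 0.02, 0.01, -0.04] rows 2.2 
[0.09, -0.8, 0.23, 0.01, 0.02, -0.01] rows 2.0 
[0.02, -0.48, 0.82, 0.02, 0.05, -0.02] rows 2.3 
[-0.22, 0.03, 0.53, 0.0, 0.0, 0.0] rows 1.4
```

step_arm(
  moves=[
    [[0.61,-0.07,-0.73,0,0,0,0.2],[0.61,-0.07,-0.73,0,0,0,0.2],[0.61,-0.07,-0.73,0,0,0,0.2],[0.61,-0.07,-0.73,0,0,0,0.2]],
  ],
)

```text
t: 10.08
tcp_pos: [0.4578, -0.1172, 0.1063]
orientation: [0.031, 0.952, -0.103, 0.286]
wrist_force: [-0.4, -0.7, -0.9]
gripper_width: 0.0317
grasp_force: 20.0
```

step_arm(
  moves=[
    [[0.3,-0.77,-0.41,0.03,0,-0.03,0.2],[0.3,-0.77,-0.41,0.03,0,-0.03,0.2],[0.3,-0.77,-0.41,0.03,0,-0.03,0.2]],
  ],
)

```text
t: 10.33
tcp_pos: [0.475, -0.0383, 0.1534]
orientation: [0.012, 0.956, -0.073, 0.285]
wrist_force: [0.2, -0.6, -0.2]
gripper_width: 0.0318
grasp_force: 20.0
```

step_arm(
  moves=[
    [[0.11,-0.92,-0.16,0.03,0,-0.05,0.2],[0.11,-0.92,-0.16,0.03,0,-0.05,0.2],[0.11,-0.92,-0.16,0.03,0,-0.05,0.2]],
  ],
)

```text
t: 10.58
tcp_pos: [0.4879, 0.0537, 0.1721]
orientation: [-0.0, 0.958, -0.028, 0.284]
wrist_force: [-0.0, -0.7, -1.0]
gripper_width: 0.0319
grasp_force: 20.0
```

step_arm(
  moves=[
    [[0.14,-0.91,0.04,0.02,0.01,-0.04,0.2],[0.14,-0.91,0.04,0.02,0.01,-0.04,0.2],[0.14,-0.91,0.04,0.02,0.01,-0.04,0.2]],
  ],
)

```text
t: 10.83
tcp_pos: [0.5065, 0.1444, 0.1764]
orientation: [-0.006, 0.957, 0.007, 0.291]
wrist_force: [-0.7, -0.2, -1.1]
gripper_width: 0.0317
grasp_force: 20.0
```

step_arm(
  moves=[
    [[0.09,-0.8,0.23,0.01,0.02,-0.01,0.2],[0.09,-0.8,0.23,0.01,0.02,-0.01,0.2],[0.09,-0.8,0.23,0.01,0.02,-0.01,0.2],[0.09,-0.8,0.23,0.01,0.02,-0.01,0.2]],
  ],
)

```text
t: 11.17
tcp_pos: [0.5248, 0.2216, 0.1607]
orientation: [-0.01, 0.953, 0.016, 0.304]
wrist_force: [0.0, -0.9, -0.8]
gripper_width: 0.0316
grasp_force: 20.0
```

```bash
python3 - <<'E'
from h import *
V=lambda *a:np.array(a)
O=ori(-86.4,40);z=O.apply([0,0,1])
print(cur()[0],cur()[1].as_matrix().round(3).tolist(),get_state()['qpos'].round(2))
t=case(.044,.103,.021)+.010*z
chain([(V(t[0]-.04,t[1]-.0,.095),O),(t-.035*z,O),(t,O)],d=3)
E
```

```text
[0.52480239 0.22161026 0.16067571] [[0.815, 0.037, 0.578], [0.025, -0.999, 0.029], [0.579, -0.01, -0.815]] [ 0.26 -0.2   2.2  -0.23  0.55  1.96]
[0.062, -0.45, 0.855, 0.005, 0.051, -0.017] rows 2.3 
[-0.219, 0.025, 0.532, 0.0, 0.0, 0.0] rows 1.4 
[0.0, 0.0, 0.35, 0.0, 0.0, 0.0] rows 0.8
```

step_arm(
  moves=[
    [[0.062,-0.45,0.855,0.005,0.051,-0.017,0.2],[0.062,-0.45,0.855,0.005,0.051,-0.017,0.2],[0.062,-0.45,0.855,0.005,0.051,-0.017,0.2],[0.062,-0.45,0.855,0.005,0.051,-0.017,0.2]],
  ],
)

```text
t: 11.5
tcp_pos: [0.5789, 0.2659, 0.0944]
orientation: [-0.009, 0.94, 0.027, 0.341]
wrist_force: [-0.0, 1.0, 0.2]
gripper_width: 0.032
grasp_force: 20.0
```

step_arm(
  moves=[
    [[-0.22,0.025,0.53,0,0,0,0.2],[-0.22,0.025,0.53,0,0,0,0.2],[-0.22,0.025,0.53,0,0,0,0.2]],
  ],
)

```text
t: 11.75
tcp_pos: [0.5963, 0.2631, 0.0417]
orientation: [-0.009, 0.939, 0.026, 0.342]
wrist_force: [-0.5, 0.0, -1.1]
gripper_width: 0.0319
grasp_force: 20.0
```

step_arm(
  moves=[
    [[0,0,0.1,0,0,0,0.2],[0,0,0.2,0,0,0,0.2],[0,0,0.27,0,0,0,0.2],[0,0,0.32,0,0,0,0.2],[0,0,0.35,0,0,0,0.2],[0,0,0.35,0,0,0,0.2]],
  ],
)

```text
t: 12.25
tcp_pos: [0.6209, 0.2691, 0.0205]
orientation: [-0.008, 0.939, 0.026, 0.344]
wrist_force: [0.2, -0.2, -0.5]
gripper_width: 0.0316
grasp_force: 20.0
```

```bash
python3 - <<'E'
from h import *
O=ori(-86.4,40);z=O.apply([0,0,1]);t=case(.044,.103,.021)+.010*z
print(cur()[0],t,cur()[1].as_matrix().round(3).tolist(),get_state()['wrist_force'])
chain([(t,O)],d=3)
E
```

```text
[0.62086513 0.26905195 0.02047954] [0.61756094 0.26926315 0.01333956] [[0.762, 0.055, 0.645], [0.044, -0.998, 0.034], [0.646, 0.003, -0.763]] [ 0.24871971 -0.2491491  -0.48203642]
[-0.071, -0.004, 0.033, 0.004, -0.003, -0.003] rows 0.2
```

step_arm(
  moves=[
    [[-0.03,0,0.03,0,0,0,0.2],[-0.05,0,0.055,0,0,0,0.2],[-0.05,0,0.055,0,0,0,0.2],[-0.05,0,0.055,0,0,0,0.2]],
  ],
)

```text
t: 12.58
tcp_pos: [0.6203, 0.2702, 0.0142]
orientation: [-0.007, 0.939, 0.026, 0.342]
wrist_force: [-0.3, 0.3, 0.2]
gripper_width: 0.0317
grasp_force: 20.0
```

step_arm(
  moves=[
    [[-0.006,0,0.008,0,0,0,0.2],[-0.013,0,0.015,0,0,0,0.2],[-0.013,0,0.015,0,0,0,0.2]],
  ],
)

```text
t: 12.83
tcp_pos: [0.6205, 0.2703, 0.0127]
orientation: [-0.007, 0.94, 0.026, 0.341]
wrist_force: [-0.6, -0.1, -0.7]
gripper_width: 0.0319
grasp_force: 20.0
```

step_arm(
  moves=[
    [[-0.006,0,0.008,0,0,0,0.2],[-0.013,0,0.015,0,0,0,0.2],[-0.013,0,0.015,0,0,0,0.2]],
  ],
)

```text
t: 13.08
tcp_pos: [0.6208, 0.2705, 0.0115]
orientation: [-0.007, 0.94, 0.026, 0.341]
wrist_force: [0.2, 0.2, 0.4]
gripper_width: 0.0316
grasp_force: 20.0
```

step_arm(
  moves=[
    [[-0.006,0,0.008,0,0,0,0.2],[-0.013,0,0.015,0,0,0,0.2],[-0.013,0,0.015,0,0,0,0.2]],
  ],
)

```text
t: 13.33
tcp_pos: [0.6217, 0.2709, 0.0113]
orientation: [-0.007, 0.94, 0.026, 0.341]
wrist_force: [-2.0, -1.4, 4.7]
gripper_width: 0.0317
grasp_force: 20.0
```

step_arm(
  moves=[
    [[0,0,0,0,0,0,0.5],[0,0,0,0,0,0,0.5],[0,0,0,0,0,0,0.5],[0,0,-0.1,0,0,0,0.5],[0,0,-0.4,0,0,0,0.5],[0,0,-0.75,0,0,0,0.5],[0,0,-1,0,0,0,0.5],[0,0,-1,0,0,0,0.5]],
  ],
)

```text
t: 14.0
tcp_pos: [0.5567, 0.2686, 0.0907]
orientation: [-0.008, 0.939, 0.027, 0.342]
wrist_force: [1.1, -0.4, 1.5]
gripper_width: 0.0469
grasp_force: 0.0
```

```bash
python3 - <<'E'
from h import *
V=lambda *a:np.array(a)
O=ori(-100,22);z=O.apply([0,0,1]);G=V(.404,-.240,.016);t=G+.01*z;print(cur()[0],t)
W=[(V(.53,.19,.15),ori(-88,36)),(V(.50,.10,.17),ori(-90,33)),(V(.48,.01,.17),ori(-94,30)),(V(.45,-.075,.16),ori(-97,26)),(V(.425,-.16,.13),ori(-99,23)),(t+V(0,0,.07),O),(t+V(0,0,.015),O)]
chain(W)
E
```

```text
[0.55669269 0.26861582 0.09066973] [ 0.40768915 -0.2406505   0.00672816]
[0.14, 0.77, -0.65, -0.01, -0.04, 0.01] rows 2.4 
[-0.15, 0.89, -0.35, -0.01, -0.04, 0.02] rows 2.3 
[-0.16, 0.9, -0.11, -0.02, -0.03, 0.04] rows 2.2 
[-0.26, 0.87, -0.04, -0.02, -0.05, 0.03] rows 2.2 
[-0.25, 0.88, 0.21, -0.01, -0.03, 0.02] rows 2.3 
[-0.25, 0.82, 0.48, 0.0, -0.01, 0.01] rows 2.4 
[-0.21, 0.0, 0.51, 0.0, 0.0, 0.0] rows 1.3
```

step_arm(
  moves=[
    [[0.14,0.77,-0.65,-0.01,-0.04,0.01,0.7],[0.14,0.77,-0.65,-0.01,-0.04,0.01,0.7],[0.14,0.77,-0.65,-0.01,-0.04,0.01,0.7]],
  ],
)

```text
t: 14.25
tcp_pos: [0.5304, 0.1891, 0.1462]
orientation: [-0.002, 0.951, 0.017, 0.309]
wrist_force: [0.2, -0.4, 1.1]
gripper_width: 0.0632
grasp_force: 0.0
```

step_arm(
  moves=[
    [[-0.15,0.89,-0.35,-0.01,-0.04,0.02,0.7],[-0.15,0.89,-0.35,-0.01,-0.04,0.02,0.7],[-0.15,0.89,-0.35,-0.01,-0.04,0.02,0.7]],
  ],
)

```text
t: 14.5
tcp_pos: [0.5009, 0.096, 0.168]
orientation: [0.003, 0.959, -0.003, 0.282]
wrist_force: [0.1, 0.4, -0.5]
gripper_width: 0.0658
grasp_force: 0.0
```

step_arm(
  moves=[
    [[-0.16,0.9,-0.11,-0.02,-0.03,0.04,0.7],[-0.16,0.9,-0.11,-0.02,-0.03,0.04,0.7],[-0.16,0.9,-0.11,-0.02,-0.03,0.04,0.7]],
  ],
)

```text
t: 14.75
tcp_pos: [0.4806, 0.0042, 0.1676]
orientation: [0.01, 0.965, -0.039, 0.258]
wrist_force: [-0.2, 1.0, 0.1]
gripper_width: 0.0657
grasp_force: 0.0
```

step_arm(
  moves=[
    [[-0.26,0.87,-0.04,-0.02,-0.05,0.03,0.7],[-0.26,0.87,-0.04,-0.02,-0.05,0.03,0.7],[-0.26,0.87,-0.04,-0.02,-0.05,0.03,0.7]],
  ],
)

```text
t: 15.0
tcp_pos: [0.4488, -0.0812, 0.1571]
orientation: [0.018, 0.973, -0.067, 0.218]
wrist_force: [-0.0, 0.3, 0.3]
gripper_width: 0.0657
grasp_force: 0.0
```

step_arm(
  moves=[
    [[-0.25,0.88,0.21,-0.01,-0.03,0.02,0.7],[-0.25,0.88,0.21,-0.01,-0.03,0.02,0.7],[-0.25,0.88,0.21,-0.01,-0.03,0.02,0.7]],
  ],
)

```text
t: 15.25
tcp_pos: [0.4232, -0.1654, 0.1264]
orientation: [0.019, 0.977, -0.083, 0.194]
wrist_force: [-0.5, 0.8, 0.3]
gripper_width: 0.0658
grasp_force: 0.0
```

step_arm(
  moves=[
    [[-0.25,0.82,0.48,0,-0.01,0.01,0.7],[-0.25,0.82,0.48,0,-0.01,0.01,0.7],[-0.25,0.82,0.48,0,-0.01,0.01,0.7],[-0.25,0.82,0.48,0,-0.01,0.01,0.7]],
  ],
)

```text
t: 15.58
tcp_pos: [0.4051, -0.2432, 0.0717]
orientation: [0.015, 0.978, -0.091, 0.186]
wrist_force: [-0.5, 0.2, 0.5]
gripper_width: 0.0657
grasp_force: 0.0
```

```bash
python3 - <<'E'
from h import *
from rig import snapshot
import cv2
V=lambda *a:np.array(a)
O=ori(-100,22);z=O.apply([0,0,1]);G=V(.404,-.240,.016);t=G+.01*z
print(cur()[0],cur()[1].as_matrix().round(3).tolist(),get_state()['qpos'].round(2))
chain([(t+V(0,0,.015),O),(t,O)],d=3)
for n in("scene","top"): pickle.dump(snapshot(n),open(n+"3.pkl","wb"))
E
```

```text
[ 0.40505377 -0.24318848  0.07174078] [[0.914, -0.183, 0.361], [-0.172, -0.983, -0.063], [0.366, -0.004, -0.931]] [-0.94 -0.22  2.33  0.37  0.79  0.59]
[-0.163, -0.028, 0.473, 0.0, 0.006, -0.007] rows 1.2 
[-0.057, 0.0, 0.139, 0.0, 0.0, 0.0] rows 0.4
```

step_arm(
  moves=[
    [[-0.08,-0.03,0.25,0,0,0,0.7],[-0.163,-0.03,0.47,0,0,0,0.7],[-0.22,-0.03,0.6,0,0,0,0.7],[-0.22,-0.03,0.61,0,0,0,0.7],[-0.22,-0.03,0.61,0,0,0,0.2],[-0.22,-0.03,0.61,0,0,0,0.2],[-0.22,-0.03,0.61,0,0,0,0.2],[-0.22,-0.03,0.61,0,0,0,0.2]],
  ],
  force=20,
)

```text
t: 16.35
tcp_pos: [0.4106, -0.2395, 0.0114]
orientation: [0.017, 0.978, -0.087, 0.189]
wrist_force: [-0.4, 0.4, -0.5]
gripper_width: 0.0427
grasp_force: 0.0
```

step_arm(
  moves=[
    [[0,0,0,0,0,0,0.2],[0,0,0,0,0,0,0.2],[0,0,0,0,0,0,0.2],[0,0,0,0,0,0,0.2],[0,0,0,0,0,0,0.2]],
  ],
)

```text
t: 16.77
tcp_pos: [0.4102, -0.2393, 0.0107]
orientation: [0.017, 0.978, -0.088, 0.189]
wrist_force: [-2.8, 1.6, 7.9]
gripper_width: 0.0318
grasp_force: 20.0
```

```bash
python3 - <<'E'
from h import *
V=lambda *a:np.array(a)
print(cur()[0])
O=ori(-86.4,40);z=O.apply([0,0,1]);t=case(.044,.043,.024)+.010*z;print("place",t)
W=[(V(.42,-.235,.09),ori(-100,22)),(V(.44,-.155,.14),ori(-99,25)),(V(.465,-.07,.16),ori(-95,28)),(V(.49,.02,.17),ori(-92,32)),(V(.51,.11,.17),ori(-89,36)),(V(t[0]-.075,t[1]-.03,.15),O),(V(t[0]-.04,t[1],.09),O),(t-.035*z,O),(t,O)]
chain(W)
E
```

```text
[ 0.41022654 -0.23929698  0.01070269]
place [0.62132838 0.20938154 0.01633956]
[0.38, -0.06, -0.7, 0.0, 0.0, 0.0] rows 1.9 
[0.23, -0.82, -0.45, 0.01, 0.04, -0.01] rows 2.3 
[0.19, -0.88, -0.12, 0.02, 0.03, -0.04] rows 2.2 
[0.19, -0.92, 0.0, 0.01, 0.04, -0.03] rows 2.3 
[0.14, -0.91, 0.08, 0.02, 0.05, -0.03] rows 2.2 
[0.19, -0.69, 0.39, 0.02, 0.04, -0.02] rows 2.0 
[-0.11, -0.27, 0.69, 0.0, 0.0, 0.0] rows 1.8 
[-0.16, 0.02, 0.47, 0.0, 0.0, 0.0] rows 1.2 
[0.0, 0.0, 0.35, 0.0, 0.0, 0.0] rows 0.8
```

step_arm(
  moves=[
    [[0.38,-0.06,-0.7,0,0,0,0.2],[0.38,-0.06,-0.7,0,0,0,0.2],[0.38,-0.06,-0.7,0,0,0,0.2]],
  ],
)

```text
t: 17.02
tcp_pos: [0.4237, -0.2384, 0.0966]
orientation: [0.021, 0.977, -0.087, 0.193]
wrist_force: [1.3, -1.3, 0.1]
gripper_width: 0.0317
grasp_force: 20.0
```

step_arm(
  moves=[
    [[0.23,-0.82,-0.45,0.01,0.04,-0.01,0.2],[0.23,-0.82,-0.45,0.01,0.04,-0.01,0.2],[0.23,-0.82,-0.45,0.01,0.04,-0.01,0.2]],
  ],
)

```text
t: 17.27
tcp_pos: [0.4396, -0.1527, 0.1408]
orientation: [0.013, 0.972, -0.077, 0.22]
wrist_force: [-1.0, 0.1, 0.5]
gripper_width: 0.0317
grasp_force: 20.0
```

step_arm(
  moves=[
    [[0.19,-0.88,-0.12,0.02,0.03,-0.04,0.2],[0.19,-0.88,-0.12,0.02,0.03,-0.04,0.2],[0.19,-0.88,-0.12,0.02,0.03,-0.04,0.2]],
  ],
)

```text
t: 17.52
tcp_pos: [0.4656, -0.0653, 0.1601]
orientation: [0.005, 0.969, -0.041, 0.244]
wrist_force: [-0.7, -0.8, -1.3]
gripper_width: 0.032
grasp_force: 20.0
```

step_arm(
  moves=[
    [[0.19,-0.92,0,0.01,0.04,-0.03,0.2],[0.19,-0.92,0,0.01,0.04,-0.03,0.2],[0.19,-0.92,0,0.01,0.04,-0.03,0.2]],
  ],
)

```text
t: 17.77
tcp_pos: [0.4894, 0.025, 0.1687]
orientation: [0.004, 0.962, -0.016, 0.273]
wrist_force: [-0.4, 0.4, -1.2]
gripper_width: 0.0317
grasp_force: 20.0
```

step_arm(
  moves=[
    [[0.14,-0.91,0.08,0.02,0.05,-0.03,0.2],[0.14,-0.91,0.08,0.02,0.05,-0.03,0.2],[0.14,-0.91,0.08,0.02,0.05,-0.03,0.2]],
  ],
)

```text
t: 18.02
tcp_pos: [0.5083, 0.114, 0.1682]
orientation: [-0.003, 0.951, 0.01, 0.31]
wrist_force: [0.0, -0.7, -0.3]
gripper_width: 0.0321
grasp_force: 20.0
```

step_arm(
  moves=[
    [[0.19,-0.69,0.39,0.02,0.04,-0.02,0.2],[0.19,-0.69,0.39,0.02,0.04,-0.02,0.2],[0.19,-0.69,0.39,0.02,0.04,-0.02,0.2],[0.19,-0.69,0.39,0.02,0.04,-0.02,0.2]],
  ],
)

```text
t: 18.35
tcp_pos: [0.5455, 0.1814, 0.1465]
orientation: [-0.013, 0.941, 0.03, 0.338]
wrist_force: [-0.3, -0.7, -1.1]
gripper_width: 0.0317
grasp_force: 20.0
```

```bash
python3 - <<'E'
from h import *
V=lambda *a:np.array(a)
print(cur()[0],cur()[1].as_matrix().round(3).tolist())
O=ori(-86.4,40);z=O.apply([0,0,1]);t=case(.044,.043,.024)+.010*z
chain([(V(t[0]-.04,t[1],.09),O),(t-.035*z,O),(t,O)],d=3)
E
```

```text
[0.54549153 0.18141805 0.14650202] [[0.77, 0.065, 0.635], [0.048, -0.998, 0.044], [0.637, -0.004, -0.771]]
[-0.071, -0.254, 0.676, -0.002, 0.005, -0.001] rows 1.7 
[-0.167, 0.025, 0.47, 0.0, 0.0, 0.0] rows 1.2 
[0.0, 0.001, 0.35, 0.0, 0.0, 0.0] rows 0.8
```

step_arm(
  moves=[
    [[-0.071,-0.254,0.676,0,0.005,0,0.2],[-0.071,-0.254,0.676,0,0.005,0,0.2],[-0.071,-0.254,0.676,0,0.005,0,0.2],[-0.071,-0.254,0.676,0,0.005,0,0.2]],
  ],
)

```text
t: 18.68
tcp_pos: [0.5818, 0.2067, 0.0911]
orientation: [-0.012, 0.939, 0.028, 0.342]
wrist_force: [0.1, -1.1, 0.4]
gripper_width: 0.0318
grasp_force: 20.0
```

step_arm(
  moves=[
    [[0.2,0.02,0.18,0,0,0,0.2],[0.2,0.02,0.18,0,0,0,0.2],[0,0.02,0.4,0,0,0,0.2],[-0.08,0.02,0.55,0,0,0,0.2],[-0.12,0.02,0.68,0,0,0,0.2],[-0.12,0.02,0.68,0,0,0,0.2]],
  ],
)

```text
t: 19.18
tcp_pos: [0.6192, 0.2132, 0.0463]
orientation: [-0.005, 0.942, 0.025, 0.335]
wrist_force: [-0.1, -0.6, -0.4]
gripper_width: 0.0318
grasp_force: 20.0
```

```bash
python3 - <<'E'
from h import *
from rig import snapshot
import cv2
V=lambda *a:np.array(a)
O=ori(-86.4,40);z=O.apply([0,0,1]);t=case(.044,.043,.032)+.010*z
print(cur()[0],t,get_state()['wrist_force'])
chain([(t,O)],d=3)
s=snapshot("top");c=s["pixels"][110:200,140:260,::-1]
cv2.imwrite("pics/top4.png",cv2.resize(c,None,fx=6,fy=6,interpolation=cv2.INTER_CUBIC))
E
```

```text
[0.61918145 0.21322611 0.04629571] [0.62132838 0.20938154 0.02433956] [-0.08550261 -0.56924387 -0.41152623]
[-0.124, 0.038, 0.183, 0.008, 0.009, -0.003] rows 0.5
```

View pics/top4.png

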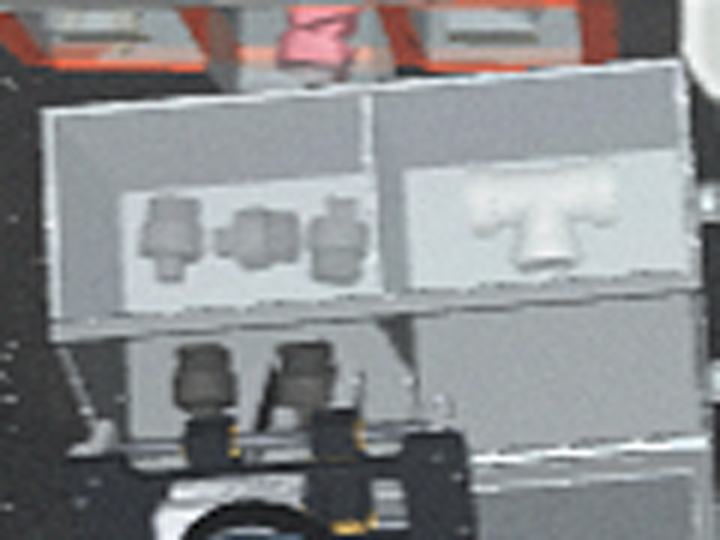

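Plug_a lies in the left bay at (207,375). Plug_b is in the fingers at (308,375), clear of it and of the divider. I'll lower it.

step_arm(
  moves=[
    [[-0.06,0.04,0.09,0,0.005,0,0.2],[-0.11,0.04,0.16,0,0.005,0,0.2],[-0.124,0.04,0.183,0,0.005,0,0.2],[-0.124,0.04,0.183,0,0.005,0,0.2],[-0.124,0.04,0.183,0,0.005,0,0.2]],
  ],
)

```text
t: 19.65
tcp_pos: [0.622, 0.2151, 0.0331]
orientation: [0.001, 0.943, 0.023, 0.332]
wrist_force: [0.0, -0.8, -1.1]
gripper_width: 0.0319
grasp_force: 20.0
```

step_arm(
  moves=[
    [[-0.013,0,0.015,0,0,0,0.2],[-0.013,0,0.015,0,0,0,0.2],[-0.013,0,0.015,0,0,0,0.2]],
  ],
)

```text
t: 19.9
tcp_pos: [0.6217, 0.2156, 0.0305]
orientation: [0.002, 0.944, 0.023, 0.33]
wrist_force: [-0.1, -0.2, -0.9]
gripper_width: 0.0317
grasp_force: 20.0
```

step_arm(
  moves=[
    [[-0.013,0,0.015,0,0,0,0.2],[-0.013,0,0.015,0,0,0,0.2],[-0.013,0,0.015,0,0,0,0.2]],
  ],
)

```text
t: 20.15
tcp_pos: [0.6215, 0.216, 0.0286]
orientation: [0.002, 0.944, 0.023, 0.33]
wrist_force: [1.1, -0.0, -0.4]
gripper_width: 0.032
grasp_force: 20.0
```

```bash
python3 - <<'E'
from h import *
s=get_state();print(s['qpos'].round(3),s['tau'].round(1),s['ft_torque'].round(2),cur()[1].as_matrix().round(3).tolist())
E
```

```text
[ 0.215  0.256  2.053 -0.625  0.209  2.31 ] [ -0.  -34.4 -23.8  -0.2  -1.1   0. ] [0.03 0.34 0.01] [[0.782, 0.042, 0.622], [0.045, -0.999, 0.011], [0.622, 0.019, -0.783]]
```

step_arm(
  moves=[
    [[0,0,0,0,-0.03,0,0.2],[0,0,0,0,-0.07,0,0.2],[0,0,0,0,-0.07,0,0.2],[0,0,0,0,-0.07,0,0.2]],
  ],
)

```text
t: 20.48
tcp_pos: [0.6227, 0.216, 0.0297]
orientation: [0.003, 0.96, 0.023, 0.279]
wrist_force: [-0.8, 0.7, -0.3]
gripper_width: 0.0318
grasp_force: 20.0
```

```bash
python3 - <<'E'
from h import *
s=get_state();print(s['tcp_pos'],s['qpos'].round(3),s['wrist_force'],cur()[1].as_matrix().round(3).tolist())
chain([(np.array([.621,.2125,.019]),ori(-86.4,33))],d=3)
E
```

```text
[0.62272452 0.2159525  0.02966245] [ 0.207  0.264  1.995 -0.315  0.341  1.999] [-0.76838315  0.66910819 -0.27614073] [[0.844, 0.042, 0.535], [0.045, -0.999, 0.006], [0.535, 0.019, -0.845]]
[-0.073, 0.032, 0.081, 0.017, 0.007, -0.005] rows 0.3
```

Freed from the joint-5 limit. I'll lower gently until contact.

step_arm(
  moves=[
    [[-0.03,0.02,0.04,0.01,0,0,0.2],[-0.05,0.03,0.06,0.015,0,0,0.2],[-0.05,0.03,0.06,0.015,0,0,0.2],[-0.05,0.03,0.06,0.015,0,0,0.2]],
  ],
)

```text
t: 20.82
tcp_pos: [0.6198, 0.2125, 0.0202]
orientation: [-0.008, 0.961, 0.026, 0.277]
wrist_force: [0.5, 0.9, -0.2]
gripper_width: 0.0319
grasp_force: 20.0
```

step_arm(
  moves=[
    [[-0.011,0,0.017,0,0,0,0.2],[-0.011,0,0.017,0,0,0,0.2],[-0.011,0,0.017,0,0,0,0.2]],
  ],
)

```text
t: 21.07
tcp_pos: [0.6206, 0.2129, 0.019]
orientation: [-0.008, 0.96, 0.026, 0.277]
wrist_force: [0.4, -0.7, 0.2]
gripper_width: 0.032
grasp_force: 20.0
```

step_arm(
  moves=[
    [[-0.011,0,0.017,0,0,0,0.2],[-0.011,0,0.017,0,0,0,0.2],[-0.011,0,0.017,0,0,0,0.2]],
  ],
)

```text
t: 21.32
tcp_pos: [0.6207, 0.2128, 0.0171]
orientation: [-0.008, 0.96, 0.026, 0.277]
wrist_force: [-0.0, 1.0, -0.4]
gripper_width: 0.0316
grasp_force: 20.0
```

step_arm(
  moves=[
    [[-0.011,0,0.017,0,0,0,0.2],[-0.011,0,0.017,0,0,0,0.2],[-0.011,0,0.017,0,0,0,0.2]],
  ],
)

```text
t: 21.57
tcp_pos: [0.6217, 0.2129, 0.0164]
orientation: [-0.008, 0.96, 0.026, 0.278]
wrist_force: [-2.1, -1.0, 5.0]
gripper_width: 0.0317
grasp_force: 20.0
```

step_arm(
  moves=[
    [[-0.011,0,0.017,0,0,0,0.2],[-0.011,0,0.017,0,0,0,0.2],[-0.011,0,0.017,0,0,0,0.2]],
  ],
)

```text
t: 21.82
tcp_pos: [0.6228, 0.213, 0.0156]
orientation: [-0.008, 0.96, 0.026, 0.279]
wrist_force: [-3.4, -2.9, 9.2]
gripper_width: 0.0319
grasp_force: 20.0
```

step_arm(
  moves=[
    [[0,0,0,0,0,0,0.46],[0,0,0,0,0,0,0.46],[0,0,0,0,0,0,0.46],[0,0,-0.1,0,0,0,0.46],[0,0,-0.4,0,0,0,0.46],[0,0,-0.75,0,0,0,0.46],[0,0,-1,0,0,0,0.46],[0,0,-1,0,0,0,0.46]],
  ],
)

```text
t: 22.48
tcp_pos: [0.5683, 0.2106, 0.1022]
orientation: [-0.009, 0.96, 0.027, 0.28]
wrist_force: [-0.2, -0.3, 0.6]
gripper_width: 0.043
grasp_force: 0.0
```

```bash
python3 - <<'E'
from h import *
np.set_printoptions(precision=3,suppress=True)
V=lambda *a:np.array(a)
print("basket bottom corner",plane(S,unc((475,205),2.3,(90,90)),0))
print("top rim front-left",[plane(T,unc((517,250),1.5625,0),z) for z in (0,.1,.2)])
print("box front right bottom",plane(S,unc((395,205),2.3,(90,90)),0))
O=ori(-19,0);c=V(.592,-.141,.004)
p,R=cur();print(p,get_state()['qpos'].round(2))
W=[(V(.545,.12,.17),ori(-78,25)),(V(.545,.03,.19),ori(-62,16)),(V(.56,-.06,.19),ori(-46,8)),(V(.59,-.135,.16),ori(-30,0)),(c+V(0,0,.07),O),(c+V(0,0,.015),O)]
chain(W)
E
```

```text
basket bottom corner [ 0.666 -0.226 -0.   ]
top rim front-left [array([ 0.661, -0.213,  0.   ]), array([ 0.636, -0.194,  0.1  ]), array([ 0.612, -0.176,  0.2  ])]
box front right bottom [ 0.721 -0.128  0.   ]
[0.568 0.211 0.102] [ 0.2   0.    2.12 -0.18  0.46  1.86]
[0.13, 0.89, -0.73, 0.05, -0.08, -0.09] rows 2.8 
[-0.09, 0.88, -0.26, 0.06, -0.1, -0.16] rows 2.5 
[-0.28, 0.86, -0.08, 0.04, -0.09, -0.18] rows 2.6 
[-0.35, 0.75, 0.25, 0.01, -0.09, -0.17] rows 2.4 
[-0.04, 0.05, 0.86, 0.0, 0.0, -0.13] rows 2.1 
[0.0, 0.0, 0.55, 0.0, 0.0, 0.0] rows 1.3
```

```bash
python3 - <<'E'
from h import *
V=lambda *a:np.array(a)
O=ori(-109,30);z=O.apply([0,0,1]);t=V(.5895,-.151,.0175)+.010*z;print(cur()[0],t)
W=[(V(.54,.13,.155),ori(-91,32)),(V(.53,.04,.17),ori(-97,32)),(V(.535,-.05,.16),ori(-103,31)),(V(.55,-.13,.13),O),(t-.06*z,O),(t-.02*z,O),(t,O)]
chain(W)
E
```

```text
[0.56825354 0.21062941 0.10216273] [ 0.59422759 -0.15262784  0.00883975]
[0.01, 0.79, -0.62, -0.03, -0.01, 0.04] rows 2.4 
[0.01, 0.9, -0.17, -0.03, 0.0, 0.06] rows 2.2 
[0.09, 0.89, 0.17, -0.04, -0.01, 0.05] rows 2.2 
[0.12, 0.74, 0.43, -0.03, -0.01, 0.06] rows 2.1 
[-0.18, 0.07, 0.69, 0.0, 0.0, 0.0] rows 1.7 
[0.0, 0.0, 0.4, 0.0, 0.0, 0.0] rows 1.0 
[0.0, 0.0, 0.2, 0.0, 0.0, 0.0] rows 0.5
```

step_arm(
  moves=[
    [[0.01,0.79,-0.62,-0.03,-0.01,0.04,0.6],[0.01,0.79,-0.62,-0.03,-0.01,0.04,0.6],[0.01,0.79,-0.62,-0.03,-0.01,0.04,0.6],[0.01,0.79,-0.62,-0.03,-0.01,0.04,0.6]],
  ],
)

```text
t: 22.82
tcp_pos: [0.5406, 0.1271, 0.1525]
orientation: [0.007, 0.962, -0.012, 0.271]
wrist_force: [0.5, -0.5, -0.1]
gripper_width: 0.0563
grasp_force: 0.0
```

step_arm(
  moves=[
    [[0.01,0.9,-0.17,-0.03,0,0.06,0.85],[0.01,0.9,-0.17,-0.03,0,0.06,0.85],[0.01,0.9,-0.17,-0.03,0,0.06,0.85]],
  ],
)

```text
t: 23.07
tcp_pos: [0.5298, 0.0361, 0.1661]
orientation: [0.017, 0.961, -0.064, 0.269]
wrist_force: [0.9, 0.2, 0.5]
gripper_width: 0.0733
grasp_force: 0.0
```

step_arm(
  moves=[
    [[0.09,0.89,0.17,-0.04,-0.01,0.05,0.85],[0.09,0.89,0.17,-0.04,-0.01,0.05,0.85],[0.09,0.89,0.17,-0.04,-0.01,0.05,0.85]],
  ],
)

```text
t: 23.32
tcp_pos: [0.5346, -0.055, 0.1545]
orientation: [0.036, 0.959, -0.111, 0.259]
wrist_force: [0.6, 0.4, -0.6]
gripper_width: 0.0798
grasp_force: 0.0
```

step_arm(
  moves=[
    [[0.12,0.74,0.43,-0.03,-0.01,0.06,0.85],[0.12,0.74,0.43,-0.03,-0.01,0.06,0.85],[0.12,0.74,0.43,-0.03,-0.01,0.06,0.85],[0.12,0.74,0.43,-0.03,-0.01,0.06,0.85]],
  ],
)

```text
t: 23.65
tcp_pos: [0.5483, -0.1317, 0.1231]
orientation: [0.044, 0.954, -0.161, 0.249]
wrist_force: [-0.1, 0.2, -0.4]
gripper_width: 0.0797
grasp_force: 0.0
```

```bash
python3 - <<'E'
from h import *
from rig import snapshot
import cv2
V=lambda *a:np.array(a)
O=ori(-109,30);z=O.apply([0,0,1]);t=V(.5895,-.151,.0175)+.010*z
print(cur()[0],cur()[1].as_matrix().round(3).tolist(),get_state()['qpos'].round(2))
chain([(t-.06*z,O),(t-.02*z,O),(t,O)],d=3)
s=snapshot("scene");c=s["pixels"][120:270,110:330,::-1]
cv2.imwrite("pics/scene5.png",cv2.resize(c,None,fx=3.6,fy=3.6,interpolation=cv2.INTER_CUBIC))
E
```

```text
[ 0.54828324 -0.13172012  0.12309943] [[0.824, -0.33, 0.461], [-0.286, -0.944, -0.165], [0.489, 0.004, -0.872]] [-0.47 -0.15  2.2   0.11  0.59  1.36]
[-0.128, 0.045, 0.643, 0.004, 0.008, -0.001] rows 1.6 
[0.0, 0.0, 0.4, 0.0, 0.0, 0.0] rows 1.0 
[0.0, 0.0, 0.2, 0.0, 0.0, 0.0] rows 0.5
```

View pics/scene5.png

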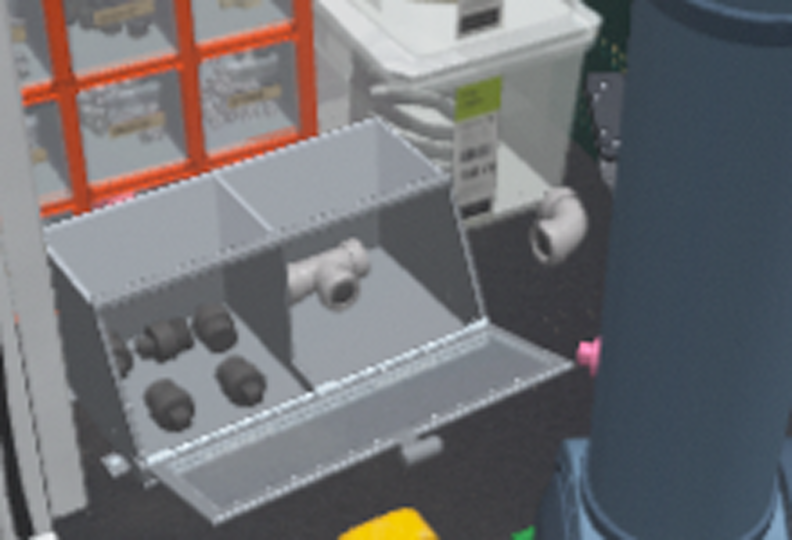

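Both plugs lie flat in the left bay at (168,402) and (240,380). The flap is still down, with its grip at (420,447). Now for the tee.

step_arm(
  moves=[
    [[-0.13,0.045,0.64,0,0.005,0,0.85],[-0.13,0.045,0.64,0,0.005,0,0.85],[-0.13,0.045,0.85,0,0.005,0,0.85],[-0.13,0.045,1,0,0.005,0,0.85],[-0.13,0.045,1,0,0.005,0,0.85]],
  ],
)

```text
t: 24.12
tcp_pos: [0.5825, -0.1454, 0.0295]
orientation: [0.044, 0.953, -0.159, 0.253]
wrist_force: [-1.0, -0.2, -0.3]
gripper_width: 0.0799
grasp_force: 0.0
```

```bash
python3 - <<'E'
from h import *
V=lambda *a:np.array(a)
O=ori(-109,30);z=O.apply([0,0,1]);t=V(.5895,-.151,.0175)+.010*z
print(cur()[0],t,get_state()['wrist_force'])
chain([(t,O)],d=3)
E
```

```text
[ 0.58252823 -0.14536317  0.02952459] [ 0.59422759 -0.15262784  0.00883975] [-1.00455211 -0.21840668 -0.25924373]
[0.014, 0.03, 0.246, 0.002, 0.003, 0.002] rows 0.6
```

step_arm(
  moves=[
    [[0.01,0.03,0.12,0,0,0,0.85],[0.014,0.03,0.24,0,0,0,0.85],[0.014,0.03,0.24,0,0,0,0.85],[0.014,0.03,0.24,0,0,0,0.4],[0.014,0.03,0.24,0,0,0,0.4],[0.014,0.03,0.24,0,0,0,0.4],[0.014,0.03,0.24,0,0,0,0.4],[0.014,0.03,0.24,0,0,0,0.4]],
  ],
  force=25,
)

```text
t: 24.78
tcp_pos: [0.5951, -0.1549, 0.0133]
orientation: [0.045, 0.952, -0.16, 0.256]
wrist_force: [-0.4, 1.0, 3.3]
gripper_width: 0.0511
grasp_force: 24.9
```

step_arm(
  moves=[
    [[0,0,0,0,0,0,0.4],[0,0,0,0,0,0,0.4],[0,0,0,0,0,0,0.4],[0,0,0,0,0,0,0.4]],
  ],
)

```text
t: 25.12
tcp_pos: [0.5952, -0.1549, 0.0133]
orientation: [0.045, 0.952, -0.16, 0.255]
wrist_force: [-2.8, 2.9, 7.8]
gripper_width: 0.0511
grasp_force: 24.9
```

```bash
python3 - <<'E'
from h import *
V=lambda *a:np.array(a)
print(cur()[0],get_state()['grasp_force'])
O0=ori(-109,30);O=ori(-86.4,33);z=O.apply([0,0,1]);t=case(.047,-.074,.0215)+.010*z;print("place",t)
W=[(V(.575,-.145,.095),O0),(V(.535,-.10,.16),ori(-104,30)),(V(.52,-.02,.17),ori(-97,30)),(V(.525,.06,.17),ori(-90,30)),(V(t[0]-.065,t[1],.13),O),(t+V(-.03,0,.055),O),(t+V(0,0,.02),O)]
chain(W)
E
```

```text
[ 0.59521688 -0.15494301  0.01328528] 24.86451093793221
place [0.6306894  0.09273916 0.01311329]
[0.22, -0.02, -0.82, 0.0, 0.0, 0.0] rows 2.0 
[-0.13, -0.3, -0.83, 0.03, 0.0, -0.05] rows 2.1 
[-0.24, -0.74, -0.25, 0.04, 0.0, -0.06] rows 2.0 
[-0.05, -0.8, -0.03, 0.04, 0.0, -0.07] rows 1.9 
[0.15, -0.32, 0.55, 0.02, 0.03, -0.04] rows 1.6 
[-0.04, 0.02, 0.71, 0.0, 0.0, 0.0] rows 1.7 
[0.06, 0.02, 0.46, 0.0, 0.0, 0.0] rows 1.1
```

step_arm(
  moves=[
    [[0.22,-0.02,-0.82,0,0,0,0.4],[0.22,-0.02,-0.82,0,0,0,0.4],[0.22,-0.02,-0.82,0,0,0,0.4],[0.22,-0.02,-0.82,0,0,0,0.4]],
  ],
)

```text
t: 25.45
tcp_pos: [0.5761, -0.1462, 0.0977]
orientation: [0.046, 0.952, -0.159, 0.257]
wrist_force: [-0.1, -0.3, -2.4]
gripper_width: 0.0512
grasp_force: 24.8
```

step_arm(
  moves=[
    [[-0.13,-0.3,-0.83,0.03,0,-0.05,0.4],[-0.13,-0.3,-0.83,0.03,0,-0.05,0.4],[-0.13,-0.3,-0.83,0.03,0,-0.05,0.4]],
  ],
)

```text
t: 25.7
tcp_pos: [0.5344, -0.0985, 0.1621]
orientation: [0.033, 0.959, -0.116, 0.258]
wrist_force: [0.9, -0.9, -0.6]
gripper_width: 0.0513
grasp_force: 24.8
```

step_arm(
  moves=[
    [[-0.24,-0.74,-0.25,0.04,0,-0.06,0.4],[-0.24,-0.74,-0.25,0.04,0,-0.06,0.4],[-0.24,-0.74,-0.25,0.04,0,-0.06,0.4]],
  ],
)

```text
t: 25.95
tcp_pos: [0.5183, -0.0149, 0.1669]
orientation: [0.013, 0.965, -0.06, 0.257]
wrist_force: [-0.1, -0.8, -2.4]
gripper_width: 0.0511
grasp_force: 24.8
```

step_arm(
  moves=[
    [[-0.05,-0.8,-0.03,0.04,0,-0.07,0.4],[-0.05,-0.8,-0.03,0.04,0,-0.07,0.4],[-0.05,-0.8,-0.03,0.04,0,-0.07,0.4],[-0.05,-0.8,-0.03,0.04,0,-0.07,0.4]],
  ],
)

```text
t: 26.28
tcp_pos: [0.5237, 0.0621, 0.167]
orientation: [-0.002, 0.966, 0.0, 0.257]
wrist_force: [-0.0, -0.4, -1.1]
gripper_width: 0.0511
grasp_force: 24.8
```

```bash
python3 - <<'E'
from h import *
from rig import snapshot
import cv2
V=lambda *a:np.array(a)
p,R=cur();print(p,R.as_matrix().round(3).tolist(),get_state()['qpos'].round(2))
O=ori(-86.4,33);z=O.apply([0,0,1]);t=case(.047,-.074,.0215)+.010*z
chain([(V(t[0]-.065,t[1],.13),O),(t+V(-.03,0,.06),O),(t+V(0,0,.045),O),(t+V(0,0,.015),O)],d=3)
s=snapshot("scene");c=s["pixels"][90:250,110:330,::-1]
cv2.imwrite("pics/scene6.png",cv2.resize(c,None,fx=3.6,fy=3.6,interpolation=cv2.INTER_CUBIC))
E
```

```text
[0.52369317 0.0620631  0.16704945] [[0.868, 0.002, 0.497], [-0.0, -1.0, 0.004], [0.497, -0.004, -0.868]] [-0.14 -0.33  2.26  0.11  0.7   1.37]
[0.18, -0.305, 0.531, 0.018, 0.036, -0.034] rows 1.5 
[-0.017, 0.022, 0.668, 0.0, 0.0, 0.0] rows 1.6 
[0.169, 0.019, 0.289, 0.0, 0.0, 0.0] rows 0.8 
[-0.163, 0.0, 0.251, 0.0, 0.0, 0.0] rows 0.7
```

View pics/scene6.png

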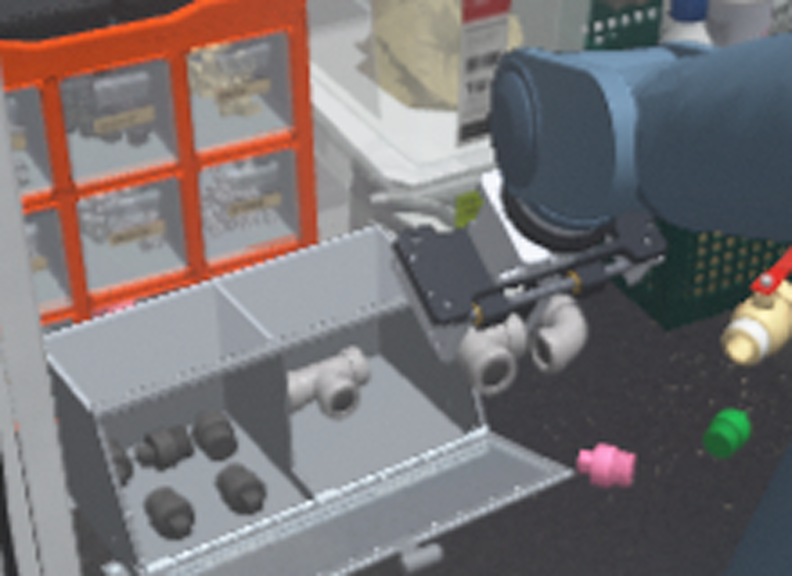

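The tee hangs level in the fingers at (490,355) and everything else is undisturbed. My ten pictures are used, so the rest goes by numbers. I'll insert the tee.

step_arm(
  moves=[
    [[0.18,-0.305,0.53,0.018,0.036,-0.034,0.4],[0.18,-0.305,0.53,0.018,0.036,-0.034,0.4],[0.18,-0.305,0.53,0.018,0.036,-0.034,0.4]],
  ],
)

```text
t: 26.58
tcp_pos: [0.5658, 0.0899, 0.1278]
orientation: [-0.008, 0.959, 0.027, 0.282]
wrist_force: [0.0, -0.8, -2.3]
gripper_width: 0.0507
grasp_force: 24.8
```

step_arm(
  moves=[
    [[-0.017,0.02,0.67,0,0,0,0.4],[-0.017,0.02,0.67,0,0,0,0.4],[-0.017,0.02,0.67,0,0,0,0.4]],
  ],
)

```text
t: 26.83
tcp_pos: [0.6005, 0.0887, 0.0705]
orientation: [-0.008, 0.959, 0.026, 0.282]
wrist_force: [-0.9, -0.5, -2.3]
gripper_width: 0.051
grasp_force: 24.8
```

step_arm(
  moves=[
    [[0.17,0.02,0.29,0,0,0,0.4],[0.17,0.02,0.29,0,0,0,0.4],[0.17,0.02,0.29,0,0,0,0.4]],
  ],
)

```text
t: 27.08
tcp_pos: [0.6325, 0.0891, 0.0604]
orientation: [-0.008, 0.958, 0.027, 0.285]
wrist_force: [-0.5, -0.6, -1.6]
gripper_width: 0.0512
grasp_force: 24.8
```

```bash
python3 - <<'E'
from h import *
V=lambda *a:np.array(a)
p,R=cur();print(p,R.as_matrix().round(3).tolist(),get_state()['qpos'].round(2),get_state()['wrist_force'])
O=ori(-86.4,33);z=O.apply([0,0,1]);t=case(.047,-.074,.0215)+.010*z;print(t)
chain([(t+V(0,0,.012),O)],d=3)
E
```

```text
[0.63248756 0.08905205 0.06043057] [[0.836, 0.056, 0.546], [0.047, -0.998, 0.03], [0.547, 0.0, -0.837]] [-0.07  0.14  2.08  0.19  0.36  1.29] [-0.4992696  -0.62890932 -1.58221018]
[0.6306894  0.09273916 0.01311329]
[-0.206, -0.038, 0.287, 0.002, -0.002, -0.003] rows 0.9
```

step_arm(
  moves=[
    [[-0.1,-0.03,0.14,0,-0.02,0,0.4],[-0.16,-0.038,0.23,0,-0.02,0,0.4],[-0.206,-0.038,0.287,0,-0.02,0,0.4],[-0.206,-0.038,0.287,0,-0.02,0,0.4],[-0.206,-0.038,0.287,0,-0.02,0,0.4]],
  ],
)

```text
t: 27.5
tcp_pos: [0.632, 0.094, 0.0276]
orientation: [-0.007, 0.962, 0.028, 0.273]
wrist_force: [2.5, 0.5, 0.0]
gripper_width: 0.0509
grasp_force: 24.9
```

step_arm(
  moves=[
    [[-0.011,0,0.017,0,0,0,0.4],[-0.016,0,0.025,0,0,0,0.4],[-0.016,0,0.025,0,0,0,0.4]],
  ],
)

```text
t: 27.75
tcp_pos: [0.6324, 0.0944, 0.0245]
orientation: [-0.008, 0.962, 0.028, 0.273]
wrist_force: [3.7, 3.3, 4.3]
gripper_width: 0.0506
grasp_force: 25.0
```

step_arm(
  moves=[
    [[-0.011,0,0.017,0,0,0,0.4],[-0.011,0,0.017,0,0,0,0.4],[-0.011,0,0.017,0,0,0,0.4]],
  ],
)

```text
t: 28.0
tcp_pos: [0.6325, 0.0943, 0.0224]
orientation: [-0.008, 0.962, 0.028, 0.273]
wrist_force: [4.2, 3.7, 4.1]
gripper_width: 0.0509
grasp_force: 25.2
```

step_arm(
  moves=[
    [[0.02,0,-0.02,0,0,0,0.4],[0.06,0.0,0.01,0,0,0,0.4],[0.06,0,0.01,0,0,0,0.4],[0.06,0,0.01,0,0,0,0.4]],
  ],
)

```text
t: 28.33
tcp_pos: [0.6348, 0.0946, 0.0211]
orientation: [-0.008, 0.963, 0.028, 0.269]
wrist_force: [-0.4, 0.4, -2.4]
gripper_width: 0.051
grasp_force: 25.1
```

step_arm(
  moves=[
    [[-0.011,0,0.017,0,0,0,0.4],[-0.011,0,0.017,0,0,0,0.4],[-0.011,0,0.017,0,0,0,0.4]],
  ],
)

```text
t: 28.58
tcp_pos: [0.6357, 0.0946, 0.0203]
orientation: [-0.008, 0.962, 0.028, 0.27]
wrist_force: [0.2, 0.3, -0.7]
gripper_width: 0.0505
grasp_force: 25.1
```

step_arm(
  moves=[
    [[-0.011,0,0.017,0,0,0,0.4],[-0.011,0,0.017,0,0,0,0.4],[-0.011,0,0.017,0,0,0,0.4]],
  ],
)

```text
t: 28.83
tcp_pos: [0.6369, 0.0947, 0.0196]
orientation: [-0.008, 0.962, 0.028, 0.272]
wrist_force: [-2.4, -0.7, 3.4]
gripper_width: 0.0509
grasp_force: 25.1
```

step_arm(
  moves=[
    [[0,0,0,0,0,0,0.72],[0,0,0,0,0,0,0.72],[0,0,0,0,0,0,0.72],[0,0,-0.05,0,0,0,0.72],[0,0,-0.3,0,0,0,0.72],[0,0,-0.65,0,0,0,0.72],[0,0,-1,0,0,0,0.72],[0,0,-1,0,0,0,0.72]],
  ],
)

```text
t: 29.5
tcp_pos: [0.5859, 0.0917, 0.1114]
orientation: [-0.007, 0.961, 0.028, 0.276]
wrist_force: [0.4, 0.2, 1.3]
gripper_width: 0.0681
grasp_force: 0.0
```

```bash
python3 - <<'E'
from h import *
from rig import snapshot
import cv2
np.set_printoptions(precision=3,suppress=True)
V=lambda *a:np.array(a)
print(cur()[0],get_state()['gripper_width'])
T6=snapshot("top");S6=snapshot("scene");pickle.dump((T6,S6),open("six.pkl","wb"))
# tee check: difference against open-flap picture (top2) inside right bay mouth
T2=pickle.load(open("top2.pkl","rb"))
d=cv2.GaussianBlur(cv2.absdiff(T6["pixels"],T2["pixels"]).max(2),(3,3),0)
pts=[proj(T,case(x,y,.02)) for x,y in((.0,-.145),(.0,0),(.05,0),(.05,-.145),(.11,-.145),(.11,0))]
x0,y0=np.min(pts,0).astype(int);x1,y1=np.max(pts,0).astype(int)
N,L,st,ce=cv2.connectedComponentsWithStats((d[y0:y1,x0:x1]>22).astype(np.uint8))
for k in range(1,N):
    if st[k,4]>15:
        q=plane(T,ce[k]+(x0,y0),.02)-H;print(st[k],V(q[0]*np.cos(YAW)+q[1]*np.sin(YAW),-q[0]*np.sin(YAW)+q[1]*np.cos(YAW)))
# flap bar: from scene6 appearance, bar expected
G=np.array([.4406,.1548,.0605])+.008*ori(-86.4,20).apply([0,0,-1]);print("bar",G)
O=ori(-86.4,20);z=O.apply([0,0,1])
chain([(V(.53,.125,.15),ori(-86.4,26)),(V(.47,.15,.17),O),(G-.065*z,O)])
E
```

```text
[0.586 0.092 0.111] 0.0680696213630689
[  0  12  50  27 512] [ 0.02  -0.067]
[25 12  9  6 22] [ 0.069 -0.081]
bar [0.438 0.155 0.068]
[-0.22, -0.37, -0.65, 0.0, -0.06, 0.0] rows 1.9 
[-0.43, -0.28, -0.44, 0.0, -0.07, 0.0] rows 1.6 
[-0.65, -0.06, 0.2, 0.0, 0.0, 0.0] rows 1.6
```

step_arm(
  moves=[
    [[-0.22,-0.37,-0.65,0,-0.06,0,0.72],[-0.22,-0.37,-0.65,0,-0.06,0,0.72],[-0.22,-0.37,-0.65,0,-0.06,0,0.72]],
  ],
)

```text
t: 29.85
tcp_pos: [0.5294, 0.1274, 0.151]
orientation: [-0.007, 0.973, 0.03, 0.228]
wrist_force: [0.8, 0.2, 0.2]
gripper_width: 0.0676
grasp_force: 0.0
```

step_arm(
  moves=[
    [[-0.43,-0.28,-0.44,0,-0.07,0,0.72],[-0.43,-0.28,-0.44,0,-0.07,0,0.72],[-0.43,-0.28,-0.44,0,-0.07,0,0.72]],
  ],
)

```text
t: 30.1
tcp_pos: [0.4687, 0.1514, 0.1683]
orientation: [-0.005, 0.985, 0.03, 0.171]
wrist_force: [1.2, -0.1, 0.1]
gripper_width: 0.0678
grasp_force: 0.0
```

step_arm(
  moves=[
    [[-0.65,-0.06,0.2,0,0,0,0.72],[-0.65,-0.06,0.2,0,0,0,0.72],[-0.65,-0.06,0.2,0,0,0,0.72],[-0.65,-0.06,0.2,0,0,0,0.72]],
  ],
)

```text
t: 30.43
tcp_pos: [0.4139, 0.1526, 0.125]
orientation: [-0.005, 0.985, 0.029, 0.169]
wrist_force: [0.6, 0.2, -0.2]
gripper_width: 0.0677
grasp_force: 0.0
```

```bash
python3 - <<'E'
from h import *
from rig import snapshot
import cv2
np.set_printoptions(precision=3,suppress=True)
G=np.array([.438,.1545,.068]);O=ori(-86.4,20);z=O.apply([0,0,1])
print(cur()[0],cur()[1].as_matrix().round(3).tolist(),get_state()['qpos'].round(2))
chain([(G+.008*z,O)],d=3)
T6=snapshot("top");T2=pickle.load(open("top2.pkl","rb"))
d=cv2.GaussianBlur(cv2.absdiff(T6["pixels"],T2["pixels"]).max(2),(3,3),0)
pts=[proj(T,case(x,y,.02)) for x in(.0,.11) for y in(-.145,.145)]
x0,y0=np.min(pts,0).astype(int);x1,y1=np.max(pts,0).astype(int)
N,L,st,ce=cv2.connectedComponentsWithStats((d[y0:y1,x0:x1]>22).astype(np.uint8))
for k in range(1,N):
    if st[k,4]>12:
        q=plane(T,ce[k]+(x0,y0),.02)-H;print(st[k],np.array([q[0]*np.cos(YAW)+q[1]*np.sin(YAW),-q[0]*np.sin(YAW)+q[1]*np.cos(YAW)]))
E
```

```text
[0.414 0.153 0.125] [[0.941, 0.058, 0.334], [0.055, -0.998, 0.019], [0.334, 0.001, -0.943]] [ 0.11 -0.42  2.36 -0.02  0.86  1.63]
[0.038, -0.006, 0.698, 0.001, 0.005, -0.002] rows 1.7 
[63 13  3 14 22] [ 0.063 -0.048]
[ 64  12  17  24 150] [ 0.039 -0.065]
[ 28  17  12  17 160] [0.049 0.047]
[  9  18  12  16 155] [0.053 0.105]
[74 25  8  2 16] [ 0.036 -0.086]
```

The bay check shows the tee at case (0.04,-0.065) and the plugs at (0.05,0.047) and (0.05,0.105), all inside. Next I'll pinch the grip.

step_arm(
  moves=[
    [[0.02,0,0.35,0,0,0,0.72],[0.038,-0.006,0.6,0,0,0,0.72],[0.038,-0.006,0.69,0,0,0,0.72],[0.038,-0.006,0.69,0,0,0,0.72],[0.038,-0.006,0.69,0,0,0,0.2],[0.038,-0.006,0.69,0,0,0,0.2],[0.038,-0.006,0.69,0,0,0,0.2],[0.038,-0.006,0.69,0,0,0,0.2]],
  ],
  force=10,
)

```text
t: 31.15
tcp_pos: [0.443, 0.1551, 0.0655]
orientation: [-0.005, 0.985, 0.029, 0.173]
wrist_force: [-0.3, 0.2, 0.3]
gripper_width: 0.0444
grasp_force: 0.0
```

step_arm(
  moves=[
    [[0,0,0,0,0,0,0.2],[0,0,0,0,0,0,0.2],[0,0,0,0,0,0,0.2],[0,0,0,0,0,0,0.2],[0,0,0,0,0,0,0.2]],
  ],
)

```text
t: 31.57
tcp_pos: [0.4423, 0.1548, 0.0644]
orientation: [-0.004, 0.985, 0.029, 0.172]
wrist_force: [0.7, -3.4, 1.2]
gripper_width: 0.0295
grasp_force: 10.0
```

```bash
python3 - <<'E'
from h import *
p,R=cur();print(p,get_state()['gripper_width'],get_state()['grasp_force'])
r=.140
def g(f): a=np.radians(26)-f; return np.array([r*np.sin(a)*np.cos(YAW),r*np.sin(a)*np.sin(YAW),r*np.cos(a)])
F=np.linspace(1.72,0,25)
for k in range(0,24,8):
    print([[float(v)+0 for v in (R.inv().apply(g(F[i])-g(F[k]))*10).round(2)] for i in range(k+1,k+9)])
print("end",p+g(0)-g(1.72))
E
```

```text
[0.44225607 0.15482166 0.06441919] 0.029525784201626652 10.000919848680496
[[0.06, 0.0, -0.08], [0.13, 0.0, -0.15], [0.21, 0.0, -0.22], [0.29, 0.0, -0.28], [0.37, 0.0, -0.34], [0.45, 0.0, -0.39], [0.54, 0.0, -0.43], [0.64, 0.0, -0.47]]
[[0.1, 0.0, -0.03], [0.19, 0.0, -0.05], [0.29, 0.0, -0.07], [0.39, 0.0, -0.08], [0.49, 0.0, -0.08], [0.59, 0.0, -0.08], [0.69, 0.0, -0.07], [0.79, 0.0, -0.05]]
[[0.1, 0.0, 0.03], [0.19, 0.0, 0.06], [0.28, 0.0, 0.1], [0.37, 0.0, 0.14], [0.46, 0.0, 0.2], [0.54, 0.0, 0.26], [0.62, 0.0, 0.32], [0.69, 0.0, 0.39]]
end [0.63679952 0.1670613  0.14826515]
```

step_arm(
  moves=[
    [[0.06,0,-0.08,0,0,0,0.2],[0.13,0,-0.15,0,0,0,0.2],[0.21,0,-0.22,0,0,0,0.2],[0.29,0,-0.28,0,0,0,0.2],[0.37,0,-0.34,0,0,0,0.2],[0.45,0,-0.39,0,0,0,0.2],[0.54,0,-0.43,0,0,0,0.2],[0.64,0,-0.47,0,0,0,0.2]],
  ],
)

```text
t: 32.23
tcp_pos: [0.4865, 0.1577, 0.1309]
orientation: [-0.005, 0.985, 0.029, 0.171]
wrist_force: [-4.2, -2.8, 0.6]
gripper_width: 0.0298
grasp_force: 10.0
```

step_arm(
  moves=[
    [[0.1,0,-0.03,0,0,0,0.2],[0.19,0,-0.05,0,0,0,0.2],[0.29,0,-0.07,0,0,0,0.2],[0.39,0,-0.08,0,0,0,0.2],[0.49,0,-0.08,0,0,0,0.2],[0.59,0,-0.08,0,0,0,0.2],[0.69,0,-0.07,0,0,0,0.2],[0.79,0,-0.05,0,0,0,0.2]],
  ],
)

```text
t: 32.9
tcp_pos: [0.5613, 0.1626, 0.1639]
orientation: [-0.005, 0.984, 0.029, 0.174]
wrist_force: [-3.2, -0.0, 5.5]
gripper_width: 0.0298
grasp_force: 10.0
```

step_arm(
  moves=[
    [[0.1,0,0.03,0,0,0,0.2],[0.19,0,0.06,0,0,0,0.2],[0.28,0,0.1,0,0,0,0.2],[0.37,0,0.14,0,0,0,0.2],[0.46,0,0.2,0,0,0,0.2],[0.54,0,0.26,0,0,0,0.2],[0.62,0,0.32,0,0,0,0.2],[0.66,0,0.36,0,0,0,0.2]],
  ],
)

```text
t: 33.57
tcp_pos: [0.6373, 0.1676, 0.1532]
orientation: [-0.006, 0.984, 0.028, 0.176]
wrist_force: [1.6, 3.0, 6.8]
gripper_width: 0.0297
grasp_force: 10.0
```

```bash
python3 - <<'E'
from h import *
s=get_state();print(cur()[0],s['wrist_force'],s['gripper_width'])
E
```

```text
[0.63728297 0.16757143 0.15321973] [1.64353975 3.04024008 6.79513584] 0.02966228410846202
```

step_arm(
  moves=[
    [[0.04,0,0.035,0,0,0,0.2],[0.07,0,0.06,0,0,0,0.2],[0.07,0,0.06,0,0,0,0.2]],
  ],
  force=15,
)

```text
t: 33.82
tcp_pos: [0.6452, 0.1681, 0.1496]
orientation: [-0.006, 0.984, 0.028, 0.175]
wrist_force: [2.4, 2.4, 3.9]
gripper_width: 0.0295
grasp_force: 15.0
```

```bash
python3 - <<'E'
from h import *
s=get_state();print(cur()[0],s['wrist_force'],s['gripper_width'])
E
```

```text
[0.64517424 0.16807247 0.14958348] [2.43707143 2.37302819 3.9227692 ] 0.029516053568704275
```

step_arm(
  moves=[
    [[0,0,0,0,0,0,0.7],[0,0,0,0,0,0,0.7],[0,0,0,0,0,0,0.7],[0,0,0,0,0,0,0.7],[0,0,0,0,0,0,0.7],[0,0,-0.3,0,0,0,0.7],[0,0,-0.6,0,0,0,0.7],[0,0,-0.9,0,0,0,0.7]],
  ],
)

```text
t: 34.48
tcp_pos: [0.6103, 0.1648, 0.2314]
orientation: [-0.005, 0.985, 0.029, 0.171]
wrist_force: [0.3, -0.0, 0.6]
gripper_width: 0.0655
grasp_force: 0.0
```

```bash
python3 - <<'E'
from h import *
from rig import snapshot
import cv2
np.set_printoptions(precision=3,suppress=True)
print(cur()[0])
Sx=snapshot("scene")
A=cv2.cvtColor(S["pixels"],cv2.COLOR_RGB2GRAY).astype(np.float32);B=cv2.cvtColor(Sx["pixels"],cv2.COLOR_RGB2GRAY).astype(np.float32)
# grip bar and free-edge patches: find the shift by normalised correlation
def shift(c,h,w,m=6):
    x,y=int(c[0]),int(c[1]);t=A[y-h:y+h+1,x-w:x+w+1];q=cv2.resize(B[y-h-m:y+h+m+1,x-w-m:x+w+m+1],None,fx=4,fy=4,interpolation=cv2.INTER_CUBIC)
    r=cv2.matchTemplate(q,cv2.resize(t,None,fx=4,fy=4,interpolation=cv2.INTER_CUBIC),cv2.TM_CCOEFF_NORMED);_,v,_,l=cv2.minMaxLoc(r);return (l[0]/4-m,l[1]/4-m,round(v,3))
a=np.radians(26)
def bar(f,rr=.14,y=0): return case(rr*np.sin(a-f),y,.024+rr*np.cos(a-f))
for f in(0,.04,.1): print("bar proj",f,proj(S,bar(f)))
print("bar shift",shift(proj(S,bar(0)),6,9))
for y in(-.08,-.04,.05,.09): print("edge",y,shift(proj(S,bar(0,.117,y)),6,8))
E
```

```text
[0.61  0.165 0.231]
bar proj 0 [186.416 179.533]
bar proj 0.04 [187.297 179.718]
bar proj 0.1 [188.668 180.148]
bar shift (-0.5, -0.25, 0.969)
edge -0.08 (-0.75, 0.0, 0.952)
edge -0.04 (-0.5, 0.0, 0.957)
edge 0.05 (-0.75, 0.0, 0.934)
edge 0.09 (-0.75, 0.0, 0.943)
```

```bash
python3 - <<'E'
from h import *
V=lambda *a:np.array(a)
O=ori(-86.4,20)
chain([(V(.565,.165,.215),O),(V(.585,.1655,.143),O),(V(.612,.167,.143),O),(V(.640,.169,.143),O)],d=2)
E
```

```text
[-0.53, -0.02, 0.07, 0.0, 0.0, 0.0] rows 1.3 
[-0.06, 0.0, 0.74, 0.0, 0.0, 0.0] rows 1.8 
[0.25, 0.0, 0.09, 0.0, 0.0, 0.0] rows 0.6 
[0.26, 0.0, 0.1, 0.0, 0.0, 0.0] rows 0.7
```

step_arm(
  moves=[
    [[-0.53,-0.02,0.07,0,0,0,0],[-0.53,-0.02,0.07,0,0,0,0],[-0.53,-0.02,0.07,0,0,0,0],[-0.53,-0.02,0.07,0,0,0,0],[-0.53,-0.02,0.07,0,0,0,0],[-0.53,-0.02,0.07,0,0,0,0],[-0.53,-0.02,0.07,0,0,0,0],[-0.53,-0.02,0.07,0,0,0,0]],
  ],
)

```text
t: 35.2
tcp_pos: [0.5645, 0.1642, 0.2074]
orientation: [-0.005, 0.985, 0.029, 0.172]
wrist_force: [-0.5, 0.5, 0.5]
gripper_width: 0.0159
grasp_force: 0.0
```

step_arm(
  moves=[
    [[-0.06,0,0.3,0,0,0,0],[-0.06,0,0.6,0,0,0,0],[-0.06,0,0.74,0,0,0,0],[-0.06,0,0.74,0,0,0,0]],
  ],
)

```text
t: 35.53
tcp_pos: [0.5814, 0.1649, 0.131]
orientation: [-0.004, 0.985, 0.029, 0.168]
wrist_force: [-0.4, 0.8, -0.4]
gripper_width: 0.0007
grasp_force: 0.0
```

step_arm(
  moves=[
    [[0.1,0,0.04,0,0,0,0],[0.18,0,0.07,0,0,0,0],[0.25,0,0.09,0,0,0,0],[0.25,0,0.09,0,0,0,0]],
  ],
)

```text
t: 35.87
tcp_pos: [0.6116, 0.1669, 0.137]
orientation: [-0.005, 0.984, 0.029, 0.173]
wrist_force: [0.4, 0.1, 0.1]
gripper_width: 0.0005
grasp_force: 0.0
```

step_arm(
  moves=[
    [[0.03,0,0.01,0,0,0,0],[0.06,0,0.02,0,0,0,0],[0.06,0,0.02,0,0,0,0]],
  ],
)

```text
t: 36.12
tcp_pos: [0.6163, 0.1672, 0.1358]
orientation: [-0.005, 0.985, 0.029, 0.172]
wrist_force: [0.2, -0.9, 0.6]
gripper_width: 0.0003
grasp_force: 0.0
```

step_arm(
  moves=[
    [[0.03,0,-0.03,0,0,0,0],[0.06,0,-0.03,0,0,0,0],[0.06,0,-0.03,0,0,0,0]],
  ],
)

```text
t: 36.37
tcp_pos: [0.6198, 0.1675, 0.14]
orientation: [-0.005, 0.985, 0.029, 0.171]
wrist_force: [-5.2, 1.0, 2.1]
gripper_width: 0.0009
grasp_force: 2.4
```

step_arm(
  moves=[
    [[0.02,0,0.01,0,0,0,0],[0.04,0,0.015,0,0,0,0],[0.04,0,0.015,0,0,0,0]],
  ],
)

```text
t: 36.62
tcp_pos: [0.6209, 0.1677, 0.1395]
orientation: [-0.004, 0.986, 0.029, 0.166]
wrist_force: [-23.2, -2.8, 15.5]
gripper_width: 0.0007
grasp_force: 14.0
```

step_arm(
  moves=[
    [[0.02,0,0.01,0,0,0,0],[0.03,0,0.01,0,0,0,0],[0.03,0,0.01,0,0,0,0]],
  ],
)

```text
t: 36.87
tcp_pos: [0.6213, 0.1678, 0.1391]
orientation: [-0.004, 0.986, 0.03, 0.163]
wrist_force: [-38.2, -4.4, 25.7]
gripper_width: 0.0005
grasp_force: 22.6
```

The force rises to about 38 N with almost no travel, so the flap is on its stop. I'll back off.

step_arm(
  moves=[
    [[-0.1,0,-0.04,0,0,0,0],[-0.4,0,-0.15,0,0,0,0],[-0.7,0,-0.4,0,0,0,0],[-0.9,0,-0.8,0,0,0,0],[-0.9,0,-0.8,0,0,0,0]],
  ],
)

```text
t: 37.28
tcp_pos: [0.5157, 0.1621, 0.1905]
orientation: [-0.005, 0.984, 0.029, 0.176]
wrist_force: [0.4, 0.4, -0.8]
gripper_width: 0.0004
grasp_force: 0.0
```

```bash
python3 - <<'E'
from h import *
from rig import snapshot,finish_job
import cv2
print(cur()[0],get_state()['wrist_force'].round(1))
Sx=snapshot("scene")
A,B=[cv2.cvtColor(s["pixels"],cv2.COLOR_RGB2GRAY).astype(np.float32) for s in(S,Sx)]
a=np.radians(26);c=proj(S,case(.14*np.sin(a),0,.024+.14*np.cos(a)))
for n,c in(("bar",c),("hinge",proj(S,case(0,0,.02)))):
    x,y=c.astype(int);t=A[y-6:y+7,x-9:x+10];q=B[y-12:y+13,x-15:x+16];f=lambda i:cv2.resize(i,None,fx=4,fy=4,interpolation=cv2.INTER_CUBIC)
    _,v,_,l=cv2.minMaxLoc(cv2.matchTemplate(f(q),f(t),cv2.TM_CCOEFF_NORMED));print(n,l[0]/4-6,l[1]/4-6,round(v,3))
E
```

```text
[0.51574275 0.16207097 0.19052267] [ 0.4  0.4 -0.8]
bar -0.75 -0.25 0.127
hinge 0.0 0.0 0.995
```

```bash
python3 -c "
from rig import *
print(finish_job())"
```

```text
the job is handed in; nothing more can be done
None
```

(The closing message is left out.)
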